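Block two graphite moulds into their transit box with foam bricks

ROBOT

A 7-joint arm with a two-finger parallel gripper is mounted at the origin on the work surface. World frame = base frame: x ahead of the robot, y to its left, z up, the work surface at z = 0. Lengths are in m, angles in degrees, forces in N, time in s.
With the tool pointing down it reaches from about 0.425 to 0.875 m from the base axis. Payload 8.4 kg.
Tool frame: the origin (TCP) lies midway between the tips of the shut fingers; the grasp point (between the pads) lies 19 mm behind it; x points along the fingers, z is the direction in which the jaws open and shut, and the axes are right-handed (so a half turn about x gives the same grasp; the last joint's range is limited). The gripper opens to 87 mm and grips with 3 to 60 N. Pads are 19 mm wide; open, the fingers measure 117 mm over their backs; the gripper's body (75 mm by 190 mm) begins 51 mm behind the grasp point.
Start: joints at [-73.98, 19.091, 2.286, 83.961, -0.768, 76.965, -3.352], TCP at [0.24, 0.604, 0.183] pointing down, gripper open.
Joint ranges: [-147.57, 147.57], [-21.85, 119.76], [-74.77, 79.35], [14.55, 137.4], [-85.83, 265.84], [4.83, 119.75], [-152.11, 152.11]. Speed limits (degrees/s): [127.2, 127.2, 159.86, 159.86, 180, 180, 180].

INTERFACE

Orientations are given as a 3x3 rotation matrix whose columns are the frame's x, y, z axes.
In Python, from workcell import state, snapshot, camera_model, job, finder gives the robot as it stands. The module is installed in compiled form; this text tells all that it offers.
- The arm moves only by the tool play_rows, never from a script. Its argument "targets" is a list that holds one entry, the list of rows, each a list of 4 numbers: the shift along the tool's x, y, z in mm, then the turn about the tool's x in degrees. In form: [[[tx, ty, tz, spin], ...]]. A call has 1 to 20 rows; each row is the pose to reach, as a shift and turn from the pose measured when the call began, along the tool's axes at that moment; what a row does not reach only later rows make up. A row lasts 1/10 s, in which the tool goes at most 50 mm and 8.59 degrees, less where a joint would pass 70% of its speed; a pose out of reach is approached as far as the arm can. A call with a gripper value outside its range is refused whole. "grip" is the opening, from -1 (shut) to 1 (fully open), set as the call begins (left out, the last holds). The fingers move at their own pace and stop on an object; "grip_force" is the grip in N (left out, the last holds). Time passes only in rows, so rows that repeat a pose let the fingers close. It gives the time, the measured TCP pose, the force and the opening at its end, in the units of the state.
- state(): the state, without advancing time (a new reading comes with each control period).
- snapshot(name): name is "scene" or "top"; returns (picture, depth): 480x640x3 uint8, red, green, blue; 480x640 float32, m along the optical axis (not along the pixel's ray), 0 where there is no reading.
- camera_model(name): a dict with "mtx" (3x3 intrinsics, pixels), "k1" (the pictures are not rectified: a ray, as slopes to the right and down, at radius r is drawn at 1 + k1 r^2 times it, then the intrinsics apply), "pose" (4x4, takes a point from camera to world coordinates). Camera axes: x right, y down, z forward; pixel columns grow to the right and rows downward; lengths in m; the calibration is good to about 2 mm. A picture is of the moment at which its call begins. camera_model takes no time and is no camera call.
- job.close_job(): hands the job in, once; it reports no verdict.
Trained networks look in the newest picture that a camera, given by its name, has taken for a name from the list of things; names that differ only in an ending like _2 or _b are one class to them, and where a whole thing is asked for, a point or a joint stands for the part that bears it (a point fixed in the world has none). Each returns a list of dicts, best first, with "confidence" (0 to 1); they miss things now and then, are a little off and sometimes report something else, mostly with a low value. They report only what shows in the picture. A call takes as long as a camera call. They do not tell look-alikes from the thing itself.
- finder.search_frame(camera, target): "point" ([x, y, z] in m, in world coordinates, good to about 4 mm: the middle of the surface that is visible of it).
- finder.spot_point(camera, target): "point" ([x, y, z] in m, in world coordinates, good to about 4 mm: a listed point, or the origin of a listed thing).
The state is a dict: "clock": time; "q": joint angles; "qvel": joint speeds; "joint_efforts": joint torques, N m; "eef_pos": TCP position; "tcp_rot": TCP orientation; "wrist_force": force on the tool from outside, world axes, zero at the start; "torque": the same for the moment, N m; "finger_gap": finger opening in m.
Only numpy, scipy, OpenCV 4.12 (cv2) and the standard library are available. Lean on these libraries where they do the work, as an engineer would, in place of code of your own. Each camera call takes 0.05 s, during which the arm holds its last target.

TASK

Pack the two graphite moulds in the plywood transit box so that they cannot shift. The mould in the half on the robot's left has drifted a little off the box's end wall: slide it gently back against that wall, and fill the gap left beside each mould with the white foam brick that fits it snugly, standing upright and pushed right down so that it is not proud of the rim. The third brick fits neither gap: leave it, the box and the other things on the bench where they are.

Things in the scene. Friction and masses are not known exactly. Their poses are not given: they have to be found in the camera images.
- crate: Open plywood box, outside 108 (x) x 327 (y) x 89 mm high (rim); walls, floor and partition 9 mm thick; loose, 1.6 kg empty. Origin at bench level under its middle, z up, y along its length (world +y, turned up to 0.25 rad). A full-height partition across the middle (y -4.5 to 4.5 mm) makes two halves, each 90 (x) x 150 (y) x 80 mm deep inside. One mould lies in each half; which in which varies
- left_half (a point): Centre of the floor (9 mm above the bench) of the box's left half, which spans y +4.5 to +154.5 mm of the box. Axes as the box's. The mould in this half has drifted 6 to 12 mm off the end wall at +154.5 mm and slides easily back in +y; back there, the one gap left lies at the partition (-y end of the half): 50 mm for the hole mould, 70 mm for the grooved one
- right_half (a point): Centre of the floor of the box's right half, which spans y -154.5 to -4.5 mm of the box. Axes as the box's. The mould in this half already lies against the partition (its +y end, within 2 mm); the one gap lies between it and the end wall at -154.5 mm: 50 mm for the hole mould, 70 mm for the grooved one
- mould_holes_c (a point): Centre (half-way up) of the longer graphite mould: dark grey block 84 (x) x 100 (y) x 45 mm high with five round blind holes in its top, 0.62 kg nominal, lying on the floor of the box, axes as the box's (3 mm play each side in x). Leaves a gap of 50 mm in its half
- mould_grooves_c (a point): Centre (half-way up) of the shorter graphite mould: dark grey block 84 (x) x 80 (y) x 45 mm high with four grooves along x in its top, 0.45 kg nominal, lying on the floor of the box, axes as the box's. Leaves a gap of 70 mm in its half
- brick_45_c (a point): Centre (half-way up, 39 mm above its underside) of the thinnest white stiff foam brick: 82 mm long (x) x 45 mm thick (y) x 78 mm high (z), lower edges bevelled 4 mm wide and 8 mm high, 30 g nominal, standing upright on the bench. Fits the 50 mm gap with its thickness along the box's y, 4 mm free at each end
- brick_55_c (a point): Centre of the middle white foam brick: 82 (x) x 55 (y) x 78 mm high, otherwise the same. It fits neither gap (too thick for 50, loose in 70) and is left on the bench
- brick_65_c (a point): Centre of the thickest white foam brick: 82 (x) x 65 (y) x 78 mm high, 42 g nominal, otherwise the same. Fits the 70 mm gap with its thickness along the box's y, 4 mm free at each end
- pot: Sand-filled stoneware pot, 98 mm across, 84 mm high, with an upright amber glass cone up to 210 mm, far left; origin under its centre. Leave alone
- torch: Unlit bench burner on a 130 mm square black steel plate, about 150 mm high, far right; origin under the plate's centre. Leave alone
- paddle: Graphite paddle with a wooden handle, 245 x 60 x 18 mm, lying on the bench at the right; origin at bench level under its axis, blade to +x (38 to 133 mm), handle to -x (to -110 mm). Leave alone
Not all that is in view belongs to the job. What is shaped like the part that bears brick_45_c but blue is not meant.

How it is judged (in metres and radians):
At the end, for the whole second after the job is handed in: The 45 and 65 mm bricks stand upright (5 deg) inside the box, within 5 mm of its floor (at most 3 mm proud of the rim); both moulds lie flat on its floor, the left one within 7 mm of its end wall; the box is flat on the bench; all released and at rest (z of each of brick_45_c, brick_65_c in the frame of crate below 0.053 m and angle between each of brick_45_c, brick_65_c's own z axis and vertical below 0.09 rad and x of brick_45_c in the frame of crate between -0.02 and 0.02 m and y of brick_45_c in the frame of crate between -0.15 and 0.15 m and x of brick_65_c in the frame of crate between -0.02 and 0.02 m and y of brick_65_c in the frame of crate between -0.15 and 0.15 m and (y of mould_holes_c in the frame of crate above 0.0975 m or y of mould_holes_c in the frame of crate below 0 m) and (y of mould_grooves_c in the frame of crate above 0.1075 m or y of mould_grooves_c in the frame of crate below 0 m) and z of each of mould_holes_c, mould_grooves_c in the frame of crate below 0.036 m and angle between each of mould_holes_c, mould_grooves_c's own z axis and vertical below 0.06 rad and angle between crate's own z axis and vertical below 0.05 rad and height (world z) of crate below 0.005 m and linear speed of each of brick_45, brick_65 below 0.02 m/s); the robot touches nothing.
It fails at once if a graphite mould is pressed or knocked by the gripper with more than 30 N (contact force between the fingers and mould_holes above 30 N or contact force between the fingers and mould_grooves above 30 N).
It fails at once if the box is shifted by more than 40 mm (distance of crate from where it was at the start of the episode above 0.04 m).
It fails at once if the third brick, the pot, the torch or the paddle is shifted by more than 30 mm (distance of any of brick_55_c, pot, torch, paddle from where it was at the start of the episode above 0.03 m).
It also fails if it takes over 72 s, if anything falls off the work surface, if the arm or the gripper's body presses on something with over 40 N, if the wrist force passes 120 N, or if a joint passes its speed limit or range.

## Working session

There is one attempt and no reset: what is moved stays moved. The work goes in short steps, Python scripts to look and compute and a tool call to move; the robot and the scene stay as the last step left them, time stands still between calls to the robot, and variables do not carry over. Pictures are saved under pics/ and viewed, and the job is handed in when it is done.

Besides the shell and the picture viewer there is one more tool, called after "Request:" as name(argument=value, ...), one argument or row to a line, values as JSON. play_rows: Moves the arm, as the interface text tells. Its arguments: {"type":"object","properties":{"targets":{"type":"array","items":{"type":"array","items":{"type":"array","items":{"type":"number"}}}},"grip":{"type":"number"},"grip_force":{"type":"number"}},"required":["targets"]}

```bash
mkdir -p pics; cat > h.py <<'E'
import numpy as np, cv2
from workcell import state, snapshot, camera_model, job, finder
def snap(cam,name):
    p,d=snapshot(cam); cv2.imwrite(f'pics/{name}.png',p[:,:,::-1]); np.save(f'{name}_d.npy',d); np.save(f'{name}_p.npy',p); return p,d
def cloud(cam,d):
    m=camera_model(cam);K=np.array(m['mtx']);k1=m['k1'];T=np.array(m['pose'])
    v,u=np.mgrid[0:480,0:640].astype(float)
    pts=cv2.undistortPoints(np.stack([u.ravel(),v.ravel()],1).reshape(-1,1,2),K,np.array([k1,0,0,0,0.])).reshape(480,640,2)
    c=np.dstack([pts[...,0]*d,pts[...,1]*d,d])
    w=c@T[:3,:3].T+T[:3,3]; w[d==0]=np.nan
    return w
E
python3 - <<'E'
from h import *
for c in ['top','scene']:
    snap(c,c+'0')
    m=camera_model(c);print(c,np.round(m['pose'],3).tolist(),m['k1'],np.round(m['mtx'],0).tolist())
    for t in ['crate','left_half','right_half','mould_holes_c','mould_grooves_c','brick_45_c','brick_55_c','brick_65_c','pot','torch','paddle']:
        print(t,[(np.round(r['point'],3).tolist(),round(r['confidence'],2)) for r in finder.spot_point(c,t)][:4])
s=state();print(s)
E
```

```text
top [[-0.027, -0.996, 0.084, 0.477], [-1.0, 0.028, 0.011, -0.031], [-0.013, -0.084, -0.996, 0.967], [0.0, 0.0, 0.0, 1.0]] 0.022678489159985687 [[433.0, 0.0, 322.0], [0.0, 433.0, 238.0], [0.0, 0.0, 1.0]]
crate [([0.646, 0.015, -0.001], 0.89)]
left_half [([0.664, -0.066, 0.01], 0.59)]
right_half [([0.666, -0.069, 0.011], 0.76)]
mould_holes_c [([0.624, 0.106, 0.031], 0.73)]
mould_grooves_c [([0.654, -0.034, 0.032], 0.81)]
brick_45_c [([0.482, 0.362, 0.038], 0.87), ([0.457, 0.243, 0.039], 0.83), ([0.668, -0.066, 0.006], 0.68)]
brick_55_c [([0.458, 0.243, 0.04], 0.21)]
brick_65_c [([0.459, -0.228, 0.04], 0.94), ([0.646, 0.014, 0.002], 0.28)]
pot [([0.46, -0.229, 0.035], 0.67)]
torch [([0.684, -0.369, 0.004], 0.62)]
paddle [([0.429, -0.425, 0.002], 0.76)]
scene [[0.818, 0.408, -0.406, 1.01], [0.575, -0.59, 0.567, -0.626], [-0.008, -0.697, -0.717, 0.819], [0.0, 0.0, 0.0, 1.0]] -0.12629019061002647 [[477.0, 0.0, 326.0], [0.0, 477.0, 247.0], [0.0, 0.0, 1.0]]
crate [([0.645, 0.014, -0.004], 0.86)]
left_half []
right_half [([0.668, -0.065, 0.009], 0.9)]
mould_holes_c [([0.627, 0.102, 0.029], 0.
[... 405 characters left out ...]
 76.96672832,  -3.3533786 ]), 'qvel': array([-0.06378447, -0.00214099,  0.08006912,  0.04312292,  0.00719684,
       -0.08031853, -0.06376505]), 'joint_efforts': array([-3.57591580e-04, -6.56097722e+01,  1.33270025e+00, -4.04052973e+01,
       -6.00210275e-02,  3.46106943e-02,  2.12347823e-05]), 'eef_pos': array([0.24036261, 0.60389095, 0.1830593 ]), 'tcp_rot': array([[-3.99108325e-05, -9.29087618e-01,  3.69859698e-01],
       [-2.94269449e-05,  3.69859699e-01,  9.29087618e-01],
       [-9.99999999e-01,  2.61968193e-05, -4.21016187e-05]]), 'wrist_force': array([-0.12924637,  0.55281553, -1.25052867]), 'torque': array([-0.04461852,  0.02397036,  0.0300886 ]), 'finger_gap': 0.0871684929379587}
```

View pics/top0.png

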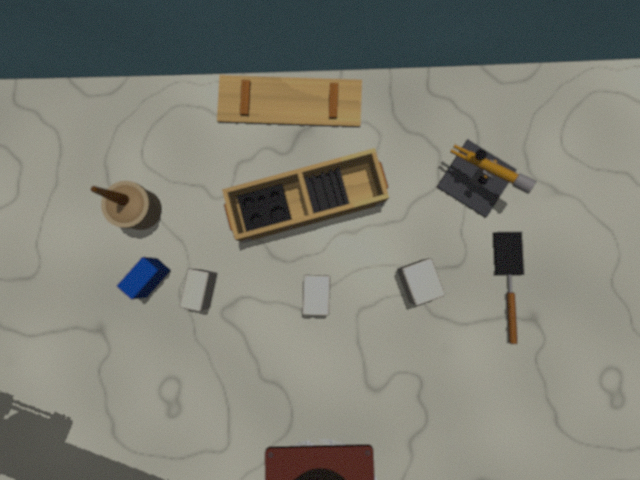

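View pics/scene0.png

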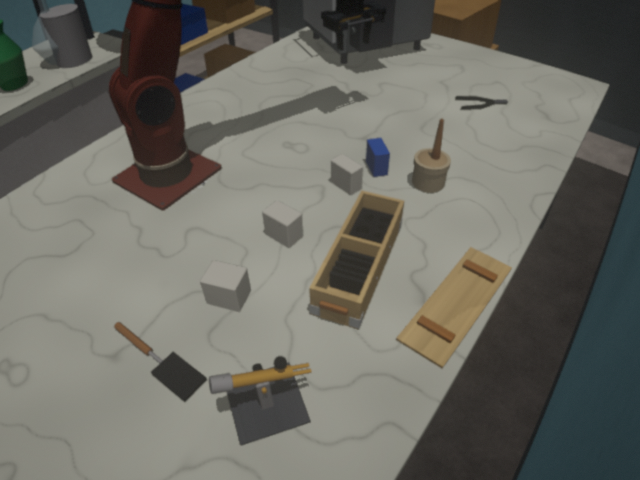

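The left half of the box, at about (265,205) in the top view, holds the hole mould. The grooved mould is at (327,188), with its gap on the right. White bricks are at (197,290), (316,295) and (420,282), and the blue decoy is at (143,278). Next I'll measure these from the depth image.

```bash
cat >> h.py <<'E'
def rect(pts):
    r=cv2.minAreaRect((pts[:,:2]*1000).astype(np.float32)); return r
def top_rect(W,P,center,zlo,zhi,rad=0.07,white=True):
    m=(W[...,2]>zlo)&(W[...,2]<zhi)&(np.hypot(W[...,0]-center[0],W[...,1]-center[1])<rad)
    return W[m]
E
python3 - <<'E'
from h import *
for c in ['top','scene']:
    d=np.load(c+'0_d.npy');P=np.load(c+'0_p.npy');W=cloud(c,d)
    for n,ct in [('45',(.456,.245)),('55',(.438,-.005)),('65',(.46,-.226))]:
        p=top_rect(W,P,ct,.070,.086)
        print(c,n,len(p),np.round(np.median(p[:,2]),4),rect(p))
    m=(W[...,2]>.082)&(W[...,2]<.097)&(abs(W[...,0]-.646)<.1)&(abs(W[...,1]-.015)<.19)
    p=W[m];print(c,'crate',len(p),np.median(p[:,2]),rect(p))
E
```

```text
top 45 879 0.0769 ((455.52783203125, 244.83908081054688), (45.96849060058594, 82.018798828125), 76.41017150878906)
top 55 1071 0.0772 ((438.0150451660156, -6.253501892089844), (54.923500061035156, 81.85907745361328), 86.2679443359375)
top 65 1286 0.0774 ((459.3079833984375, -225.65518188476562), (81.84695434570312, 65.39749908447266), 18.113309860229492)
top crate 2195 0.08852037349732123 ((646.2606811523438, 11.25640869140625), (109.00827026367188, 329.0400695800781), 13.655142784118652)
scene 45 348 0.0755 ((457.52117919921875, 243.1239013671875), (47.47427749633789, 82.29527282714844), 77.99192810058594)
scene 55 601 0.0771 ((438.328125, -4.89387321472168), (57.43193435668945, 83.83297729492188), 86.631103515625)
scene 65 983 0.0773 ((459.916748046875, -225.23056030273438), (82.35861206054688, 69.25836181640625), 18.071359634399414)
scene crate 1677 0.08801986103561155 ((646.0927124023438, 12.33990478515625), (109.56997680664062, 331.4786682128906), 13.704706192016602)
```

```bash
cat >> h.py <<'E'
CR=np.array([.6462,.0118]);CA=np.radians(13.67)
def tocrate(W,c=CR,a=CA):
    R=np.array([[np.cos(a),-np.sin(a)],[np.sin(a),np.cos(a)]]); q=W.copy(); q[...,:2]=(W[...,:2]-c)@R; return q
def fromcrate(x,y,c=CR,a=CA):
    R=np.array([[np.cos(a),-np.sin(a)],[np.sin(a),np.cos(a)]]); return c+R@np.array([x,y])
def goto(x,y,z,ang):
    """tool-frame shift/turn (mm,deg) to world x,y,z (m), jaw angle deg (mod 180)"""
    s=state();R=np.array(s['tcp_rot']);d=np.array([x,y,z])-s['eef_pos']
    t=R.T@d*1000; j=np.degrees(np.arctan2(R[1,2],R[0,2])); sp=-((ang-j+90)%180-90)
    print('tx,ty,tz',np.round(t,1),'spin',round(sp,1),'clock',s['clock'],'tcp',np.round(s['eef_pos'],4),'jaw',round(j,1),'F',np.round(s['wrist_force'],1),'gap',round(s['finger_gap'],4),'q',np.round(s['q']))
def prof(W):
    q=tocrate(W)
    for x0 in(-.03,-.015,0.,.015,.03):
        m=(abs(q[...,0]-x0)<.006)&(abs(q[...,1])<.18)
        p=q[m];p=p[np.argsort(p[:,1])];h=[]
        for yb in np.arange(-.165,.166,.005):
            s=p[(p[:,1]>=yb)&(p[:,1]<yb+.005)]
            h.append(int(round(np.median(s[:,2])*1000)) if len(s) else -1)
        print(x0,h)
E
python3 - <<'E'
from h import *
d=np.load('top0_d.npy');W=cloud('top',d);prof(W);
q=tocrate(W)
for a,b in[(0.01,.15),(-.1,-.005)]:
    m=(q[...,2]>.047)&(q[...,2]<.06)&(q[...,1]>a)&(q[...,1]<b)&(abs(q[...,0])<.043)
    p=q[m];print(rect(p),np.percentile(p[:,1],[1,99]),np.percentile(p[:,0],[1,99]))
x=fromcrate(0,.026);print(x);goto(*x,.15,13.67)
E
python3 - <<'E'
import cv2
i=cv2.imread('pics/top0.png')[140:250,210:400];cv2.imwrite('pics/crop0.png',cv2.resize(i,None,fx=4,fy=4))
E
```

```text
-0.03 [89, 66, 9, 9, 10, 8, 9, 9, 9, 8, 8, 9, 9, 8, 10, 52, 53, 41, 32, 54, 35, 33, 43, 54, 34, 34, 33, 54, 33, 34, 54, 53, 89, 88, 9, 8, 10, 9, 10, 8, 9, 46, 55, 53, 42, 33, 32, 32, 43, 53, 54, 53, 53, 53, 53, 53, 52, 55, 53, 53, 53, 54, 8, 43, 88, 89, 63]
-0.015 [89, 64, 8, 9, 9, 9, 9, 10, 10, 8, 10, 8, 8, 9, 7, 54, 53, 38, 33, 54, 37, 33, 53, 54, 33, 33, 34, 54, 34, 34, 55, 53, 89, 88, 9, 8, 9, 8, 9, 9, 8, 37, 54, 42, 32, 31, 32, 31, 33, 51, 53, 54, 53, 53, 32, 31, 31, 38, 52, 54, 54, 53, -1, 40, 83, 90, 62]
0.0 [89, 60, 9, 8, 10, 9, 9, 9, 9, 9, 9, 9, 9, 8, 8, 54, 54, 39, 32, 54, 34, 33, 44, 54, 31, 33, 34, 53, 35, 33, 53, 54, 89, 88, 9, 8, 7, 9, 8, 8, 8, 37, 54, 53, 54, 53, 53, 53, 54, 54, 54, 54, 54, 54, 53, 55, 54, 53, 53, 52, 54, 54, -1, 43, 84, 89, 63]
0.015 [88, 64, 9, 9, 10, 8, 9, 9, 10, 8, 9, 10, 8, 9, 9, 54, 53, 36, 31, 53, 40, 33, 52, 53, 32, 34, 32, 53, 35, 33, 54, 55, 89, 88, 9, 8, 9, 8, 9, 9, 9, 39, 53, 54, 32, 32, 31, 53, 53, 54, 53, 34, 52, 53, 54, 50, 32, 32, 30, 52, 54, 54, -1, 27, 87, 89, 63]
0.03 [89, 64, 8, 9, 9, 8, 7, 9, 9, 9, 8, 8, 9, 8, 8, 53, 55, 35, 32, 54, 35, 33, 35, 53, 33, 32, 35, 53, 32, 33, 53, 53, 89, 88, 9, 6, 9, 9, 9, 9, 9, 42, 53, 53, 52, 45, 51, 53, 54, 54, 53, 50, 52, 53, 54, 53, 35, 39, 40, 50, 54, 53, -1, 39, 86, 89, 64]
((0.6992568969726562, 93.09152221679688), (81.6524658203125, 102.16874694824219), 0.06849870085716248) [0.04263597 0.14333304] [-0.03932412  0.04003805]
((1.4055328369140625, -47.0657844543457), (82.75727081298828, 80.19258117675781), 0.31519266963005066) [-0.08657309 -0.0075417 ] [-0.03907933  0.04094707]
[0.64005544 0.0370635 ]
tx,ty,tz [  33.1 -581.  -378.8] spin 54.6 clock 1.2 tcp [0.2404 0.6039 0.1831] jaw 68.3 F [-0.1  0.6 -1.3] gap 0.0872 q [-74.  19.   2.  84.  -1.  77.  -3.]
```

View pics/crop0.png

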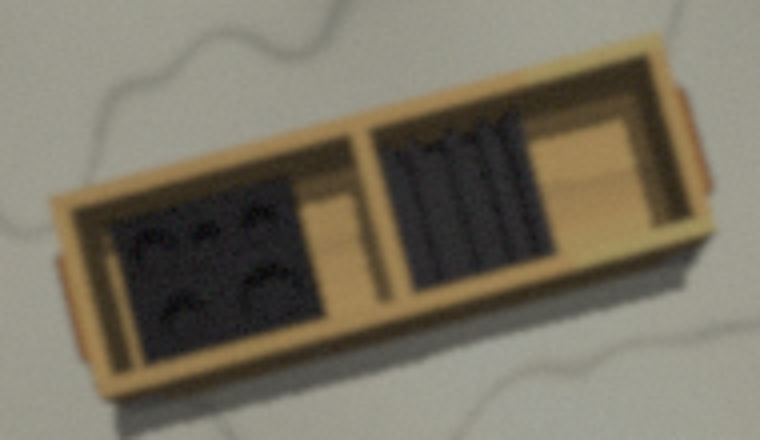

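The depth profile shows the hole mould spanning y 43–143 mm in the box frame, so it needs about 11 mm. I'll use shut fingers with the jaws along box x, lowered into the 38 mm gap.

Request:
play_rows(
  targets=[
    [[0,-35,-23,4],[0,-70,-46,8],[0,-105,-68,12],[0,-140,-91,16],[0,-175,-114,20],[0,-210,-137,24],[0,-245,-160,28],[0,-280,-183,32],[0,-315,-205,36],[0,-350,-228,40],[0,-385,-251,44],[0,-420,-274,48],[0,-455,-297,52],[0,-490,-319,54.6],[0,-525,-342,54.6],[0,-555,-362,54.6],[0,-575,-375,54.6],[0,-581,-379,54.6],[0,-581,-379,54.6],[0,-581,-379,54.6]],
  ],
  grip=-1,
  grip_force=20,
)

```text
clock: 3.2
eef_pos: [0.6395, 0.0384, 0.1829]
tcp_rot: [[-0.001, -0.238, 0.971], [0.001, 0.971, 0.238], [-1.0, 0.001, -0.0]]
wrist_force: [0.8, 0.1, 0.1]
finger_gap: 0.0005
```

```bash
python3 - <<'E'
from h import *
x=fromcrate(0,.0235);print(x);goto(*x,.035,13.67)
E
```

```text
[0.64064626 0.03463432]
tx,ty,tz [147.9  -4.1   0.2] spin 0.1 clock 3.2 tcp [0.6395 0.0384 0.1829] jaw 13.8 F [0.8 0.1 0.1] gap 0.0005 q [-32.  20.  31.  87. -10.  77.  15.]
```

Request:
play_rows(
  targets=[
    [[25,-4,0,0],[50,-4,0,0],[70,-4,0,0],[84,-4,0,0],[84,-4,0,0]],
  ],
)

```text
clock: 3.7
eef_pos: [0.6389, 0.0362, 0.0972]
tcp_rot: [[-0.004, -0.24, 0.971], [0.001, 0.971, 0.24], [-1.0, 0.002, -0.003]]
wrist_force: [0.4, -0.1, 0.0]
finger_gap: 0.0004
```

```bash
python3 - <<'E'
from h import *
snap('top','top1');snap('scene','scene1')
x=fromcrate(0,.0235);print(x);goto(*x,.035,13.67)
E
```

```text
[0.64064626 0.03463432]
tx,ty,tz [64.6 -0.8 -0.2] spin 0.2 clock 3.8 tcp [0.6406 0.0354 0.0996] jaw 13.8 F [ 0.4 -0.1  0.5] gap 0.0005 q [-31.  23.  30.  92. -12.  68.  16.]
```

View pics/scene1.png

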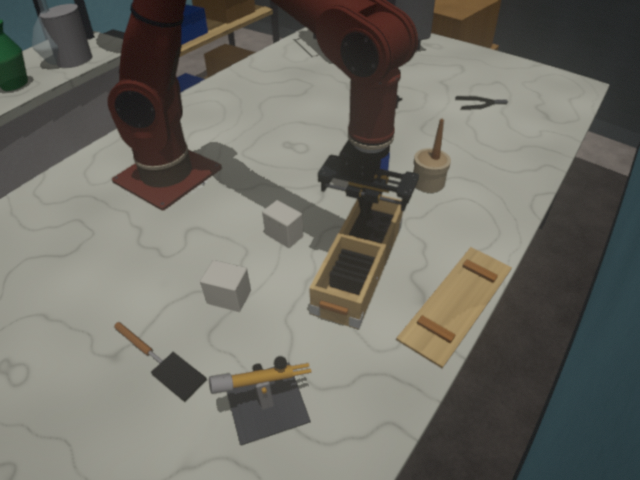

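The shut fingers are just above the left gap, around (367,205), so I'll descend.

Request:
play_rows(
  targets=[
    [[10,-1,0,0],[22,-1,0,0],[34,-1,0,0],[46,-1,0,0],[57,-1,0,0],[63,-1,0,0],[63,-1,0,0]],
  ],
)

```text
clock: 4.5
eef_pos: [0.6401, 0.0344, 0.0354]
tcp_rot: [[-0.002, -0.239, 0.971], [0.001, 0.971, 0.239], [-1.0, 0.001, -0.002]]
wrist_force: [-0.9, 0.6, -0.0]
finger_gap: 0.0005
```

```bash
python3 - <<'E'
from h import *
x=fromcrate(0,.044);goto(*x,.036,13.67)
E
```

```text
tx,ty,tz [-0.6 20.6  0.6] spin 0.2 clock 4.5 tcp [0.6401 0.0344 0.0354] jaw 13.8 F [-0.9  0.6 -0. ] gap 0.0005 q [-30.  27.  29.  96. -15.  61.  18.]
```

Request:
play_rows(
  targets=[
    [[0,2,0,0],[0,4,0,0],[0,6,0,0],[0,7,0,0],[0,8,0,0],[0,9,0,0],[0,10,0,0],[0,11,0,0],[0,12,0,0],[0,13,0,0],[0,14,0,0],[0,15,0,0],[0,16,0,0],[0,16.5,0,0],[0,17,0,0],[0,17,0,0]],
  ],
)

```text
clock: 6.1
eef_pos: [0.636, 0.051, 0.0354]
tcp_rot: [[-0.002, -0.239, 0.971], [0.001, 0.971, 0.239], [-1.0, 0.001, -0.002]]
wrist_force: [0.2, -0.1, 0.0]
finger_gap: 0.0003
```

```bash
python3 - <<'E'
from h import *
x=fromcrate(0,.044);goto(*x,.036,13.67)
d=snap('top','top2')[1];prof(cloud('top',d))
E
```

```text
tx,ty,tz [-0.6  3.5  0.7] spin 0.2 clock 6.1 tcp [0.636  0.051  0.0354] jaw 13.8 F [ 0.2 -0.1  0. ] gap 0.0003 q [-31.  26.  29.  96. -14.  61.  16.]
-0.03 [89, 64, 9, 9, 7, 10, 9, 9, 9, 8, 8, 10, 9, 9, 7, 54, 53, 43, 33, 53, 35, 33, 44, 53, 33, 33, 33, 53, 33, 33, 54, 428, 481, 507, 507, 510, 507, 507, 509, 511, 513, 515, 516, 516, 517, 516, 515, 513, 512, 514, 514, 513, 513, -1, -1, -1, -1, -1, -1, -1, -1, -1, -1, -1, -1, -1, -1]
-0.015 [89, 61, 9, 8, 9, 9, 9, 9, 9, 10, 9, 8, 9, 9, 9, 53, 55, 38, 33, 54, 35, 33, 53, 53, 34, 33, 33, 54, 34, 33, 55, 480, 499, 501, 503, 503, 492, 492, 492, 505, 507, 508, 508, 508, 509, 508, 507, 507, 510, 511, 512, 513, -1, -1, -1, -1, -1, -1, -1, -1, -1, -1, -1, -1, -1, -1, -1]
0.0 [89, 61, 8, 8, 9, 9, 8, 9, 9, 9, 9, 9, 8, 9, 8, 52, 54, 37, 32, 55, 39, 33, 52, 53, 32, 32, 34, 54, 34, 33, 457, 493, 494, 495, 496, 491, 491, 491, 491, 492, 492, 492, 492, 492, 491, 492, 492, 503, 505, 506, 506, 507, -1, -1, -1, -1, -1, -1, -1, -1, -1, -1, -1, -1, -1, -1, -1]
0.015 [89, 62, 8, 10, 9, 8, 9, 9, 8, 9, 9, 8, 8, 9, 9, 54, 53, 34, 32, 54, 37, 33, 51, 53, 32, 33, 34, 53, 33, 459, 483, 486, 486, 488, 485, 486, 486, 487, 488, 489, 489, 490, 490, 490, 490, 491, 495, 498, 498, 500, 501, -1, -1, -1, -1, -1, -1, -1, -1, -1, -1, -1, -1, -1, -1, -1, -1]
0.03 [89, 64, 10, 9, 9, 9, 9, 9, 8, 8, 10, 9, 9, 10, 9, 54, 53, 37, 33, 54, 37, 33, 43, 54, 33, 33, 34, 53, 33, 446, 55, 90, 476, 473, 474, 475, 476, 477, 478, 480, 481, 482, 483, 484, 485, 488, 491, 491, 492, 493, -1, -1, -1, -1, -1, -1, -1, -1, -1, -1, -1, -1, -1, -1, -1, -1, -1]
```

Request:
play_rows(
  targets=[
    [[0,0.5,0,0],[0,1,0,0],[0,1.5,0,0],[0,2,0,0],[0,2,0,0]],
  ],
)

```text
clock: 6.65
eef_pos: [0.6355, 0.053, 0.0354]
tcp_rot: [[-0.002, -0.239, 0.971], [0.001, 0.971, 0.239], [-1.0, 0.001, -0.002]]
wrist_force: [0.1, -0.2, -0.4]
finger_gap: 0.0005
```

Request:
play_rows(
  targets=[
    [[0,0.5,0,0],[0,1,0,0],[0,1.5,0,0],[0,1.5,0,0]],
  ],
)

```text
clock: 7.05
eef_pos: [0.6352, 0.0546, 0.0354]
tcp_rot: [[-0.002, -0.239, 0.971], [0.001, 0.971, 0.239], [-1.0, 0.001, -0.002]]
wrist_force: [0.0, -0.5, -0.6]
finger_gap: 0.0006
```

Request:
play_rows(
  targets=[
    [[0,0.5,0,0],[0,1,0,0],[0,1,0,0]],
  ],
)

```text
clock: 7.35
eef_pos: [0.6349, 0.0557, 0.0354]
tcp_rot: [[-0.002, -0.239, 0.971], [0.001, 0.971, 0.239], [-1.0, 0.001, -0.002]]
wrist_force: [0.5, -0.5, -0.1]
finger_gap: 0.0005
```

Request:
play_rows(
  targets=[
    [[0,0.5,0,0],[0,1,0,0],[0,1,0,0]],
  ],
)

```text
clock: 7.65
eef_pos: [0.6346, 0.0568, 0.0354]
tcp_rot: [[-0.002, -0.239, 0.971], [0.001, 0.971, 0.239], [-1.0, 0.001, -0.002]]
wrist_force: [-0.3, 0.4, -0.5]
finger_gap: 0.0005
```

```bash
python3 - <<'E'
from h import *
p,d=snap('top','top3');W=cloud('top',d);q=tocrate(W)
for dd in ('top0','top3'):
    q=tocrate(cloud('top',np.load(dd+'_d.npy')))
    m=(abs(q[...,2]-.089)<.006)&(q[...,1]<-.05)&(q[...,1]>-.19)&(abs(q[...,0])<.08)
    print(dd,np.percentile(q[m][:,1],[1,50]))
    m=(abs(q[...,2]-.089)<.006)&(q[...,1]>.1)&(q[...,1]<.19)&(abs(q[...,0])<.08); print(m.sum(),np.percentile(q[m][:,1],99) if m.sum() else 0)
p,d=snap('scene','scene3')
cv2.imwrite('pics/scene3c.png',cv2.resize(p[150:340,280:450,::-1],None,fx=4,fy=3.1))
for dd in('scene0','scene3'):
    W=cloud('scene',np.load(dd+'_d.npy'));q=tocrate(W)
    m=(abs(q[...,2]-.054)<.006)&(q[...,1]>.03)&(q[...,1]<.15)&(abs(q[...,0])<.04);print(m.sum(),np.percentile(q[m][:,1],[0.5,1,50,99]))
E
```

```text
top0 [-0.16456545 -0.12996318]
512 0.16352197402362897
top3 [-0.16440075 -0.12912487]
0 0
805 [0.04273013 0.0429908  0.0906219  0.14373259]
478 [0.04212222 0.04257903 0.074645   0.14362086]
```

View pics/scene3c.png

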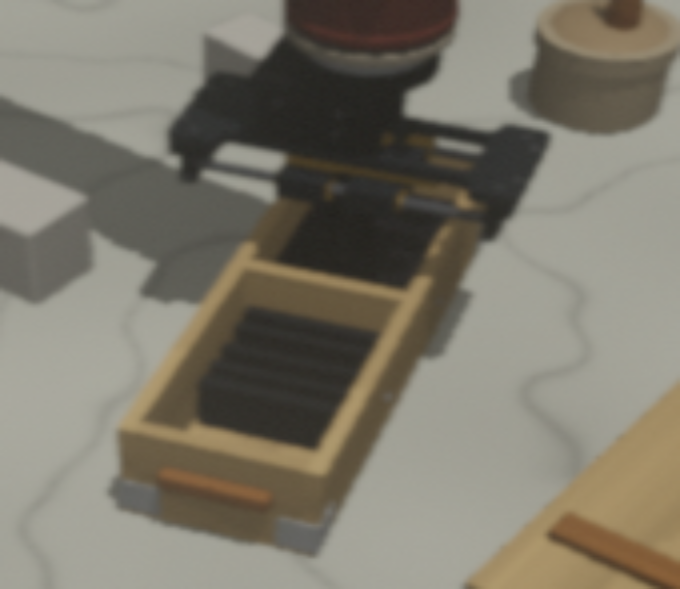

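```bash
python3 - <<'E'
from h import *
for dd in('scene0','scene3'):
    W=cloud('scene',np.load(dd+'_d.npy'));q=tocrate(W)
    print(dd)
    for x in (-.035,-.025,-.015,-.005,.005,.015,.025,.035):
        m=(q[...,2]<.2)&(abs(q[...,1]-.05)<.045)&(abs(q[...,0]-x)<.005);p=q[m]
        print(x,[(int(round(np.median(p[(p[:,1]>=y)&(p[:,1]<y+.005),2])*1000)) if ((p[:,1]>=y)&(p[:,1]<y+.005)).any() else -1) for y in np.arange(.005,.09,.005)])
E
```

```text
scene0
-0.035 [87, -1, -1, -1, -1, -1, -1, 53, 53, 55, 53, 54, 52, 45, 50, 53, 54]
-0.025 [-1, -1, -1, -1, -1, -1, -1, 51, 52, 54, -1, -1, -1, 34, 34, 42, 51]
-0.015 [87, -1, -1, -1, -1, -1, -1, 53, 53, 53, -1, -1, -1, -1, 30, 41, 52]
-0.005 [88, -1, -1, -1, -1, -1, -1, 53, 51, 54, 54, 54, 52, 53, 50, 53, 54]
0.005 [87, -1, -1, -1, -1, -1, -1, 53, 53, 53, 53, 52, 54, 54, 54, 54, 54]
0.015 [87, -1, -1, -1, -1, -1, -1, 54, 54, 54, 53, -1, 47, 45, 52, 54, 54]
0.025 [87, -1, -1, -1, -1, -1, -1, 54, 51, 54, 53, -1, 51, 51, 53, 54, 52]
0.035 [87, -1, -1, -1, -1, -1, -1, 52, 53, 53, 54, 54, 54, 55, 54, 55, 54]
scene3
-0.035 [160, 162, 186, 186, 198, 200, -1, 53, 54, 53, 53, 52, 53, 50, 45, 53, 54]
-0.025 [160, 166, 169, 182, 198, 198, -1, 53, 53, 53, -1, -1, -1, -1, 34, 41, 54]
-0.015 [161, 168, 168, 185, 197, 126, 118, 52, 53, 53, -1, -1, -1, -1, 31, 29, -1]
-0.005 [160, 160, 164, 183, 196, 108, 103, 109, 53, 55, 53, -1, -1, -1, -1, -1, -1]
0.005 [157, 164, 167, 186, 197, 110, 98, 54, 57, 56, 54, 54, 53, 53, 54, 54, 54]
0.015 [159, 166, 168, 182, 189, 155, 124, 106, 53, 176, 184, 188, 170, 47, 53, 53, 54]
0.025 [159, 167, 168, 179, 187, 187, 185, 54, 53, 112, 168, 175, 184, 48, 54, 54, 55]
0.035 [165, 158, 163, 180, 187, 157, -1, 53, 54, 55, 54, 178, 164, 158, 54, 54, 54]
```

```bash
python3 - <<'E'
from h import *
for dd in('scene0','scene3'):
    W=cloud('scene',np.load(dd+'_d.npy'));q=tocrate(W)
    m=(abs(q[...,2]-.0535)<.004)&(q[...,1]>.03)&(q[...,1]<.16)&(abs(q[...,0])<.05);p=q[m]
    for a,b in[(-.042,-.03),(-.03,-.015),(-.015,.015),(.015,.03),(.03,.042)]:
        s=p[(p[:,0]>a)&(p[:,0]<b)];print(dd,a,len(s),np.round(np.sort(s[:,1])[:6]*1000,1),np.round(s[:,1].max()*1000,1))
    m=(abs(q[...,2]-.085)<.02)&(q[...,1]>.02)&(q[...,1]<.09)&(abs(q[...,0])<.03);print(np.round(q[m][:30]*1000).astype(int).tolist())
    m=(q[...,2]>.02)&(q[...,2]<.048)&(q[...,1]>.04)&(q[...,1]<.15)&(abs(q[...,0])<.05)
    print('holes',np.round(np.mean(q[m],0),4),m.sum())
p0=np.load('scene0_p.npy');p=np.load('scene3_p.npy')
a=np.hstack([cv2.resize(x[185:265,325:415],None,fx=4.4,fy=4.4,interpolation=cv2.INTER_CUBIC) for x in(p0,p)])
cv2.imwrite('pics/cmp.png',np.clip(a[:,:,::-1]*1.8,0,255))
E
```

```text
scene0 -0.042 154 [42.5 43.2 44.  44.  44.3 45.6] 157.2
scene0 -0.03 127 [43.9 44.6 45.3 45.5 46.1 46.3] 159.2
scene0 -0.015 362 [41.7 42.8 42.9 43.  43.3 43.4] 158.6
scene0 0.015 133 [40.7 41.5 42.7 43.  44.  44.5] 157.1
scene0 0.03 96 [42.8 43.4 44.9 45.6 46.1 47.8] 157.4
[]
holes [-0.0072  0.0978  0.0403] 207
scene3 -0.042 92 [42.6 43.2 43.4 43.6 43.7 44. ] 108.8
scene3 -0.03 31 [41.1 42.3 42.6 43.7 43.8 43.9] 94.5
scene3 -0.015 166 [42.  42.6 42.8 42.8 43.5 43.6] 155.1
scene3 0.015 117 [41.8 42.7 43.1 43.3 43.5 43.8] 158.1
scene3 0.03 89 [43.1 43.1 43.5 43.7 45.4 45.6] 155.7
[[9, 55, 99], [-10, 35, 104], [-8, 35, 105], [-6, 37, 104], [-4, 38, 103], [-2, 40, 102], [-10, 35, 101], [-8, 36, 100], [-6, 36, 101], [-4, 38, 100], [-1, 36, 103], [1, 38, 102], [8, 52, 93], [-9, 33, 100], [-8, 38, 96], [-6, 39, 96], [-5, 41, 95], [-1, 37, 99], [1, 38, 99], [3, 36, 102], [8, 52, 89], [-10, 36, 95], [-8, 36, 95], [-6, 38, 94], [-3, 36, 96], [-1, 36, 97], [1, 36, 98], [3, 38, 97], [6, 36, 100], [8, 37, 100]]
holes [0.0019 0.0943 0.0404] 117[ WARN:0@0.768] global loadsave.cpp:1063 imwrite_ Unsupported depth image for selected encoder is fallbacked to CV_8U.
```

View pics/cmp.png

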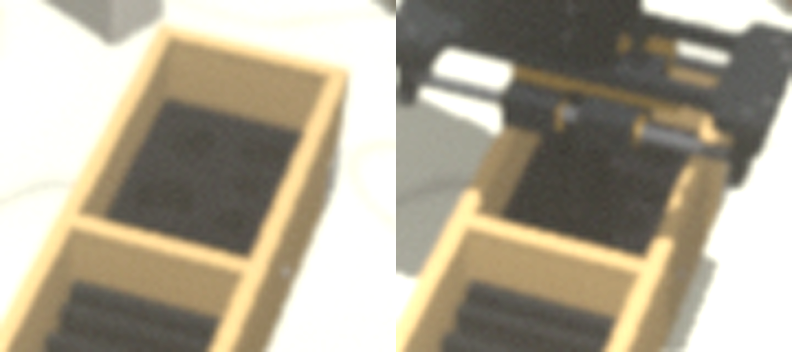

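```bash
python3 - <<'E'
from h import *
W=cloud('scene',np.load('scene3_d.npy'));q=tocrate(W)
P=np.load('scene3_p.npy')
for zl in range(40,105,5):
    m=(q[...,2]*1000>=zl)&(q[...,2]*1000<zl+5)&(q[...,1]>.02)&(q[...,1]<.09)&(abs(q[...,0])<.02);p=q[m]
    if len(p): print(zl,len(p),np.round(np.percentile(p[:,0],[0,50,100])*1000),np.round(np.percentile(p[:,1],[0,25,50,75,100])*1000))
# floor seen in ring near mould
m=(q[...,2]<.035)&(q[...,1]>.02)&(q[...,1]<.08)&(abs(q[...,0])<.045);print(np.round(q[m]*1000)[:20].tolist())
E
```

```text
40 5 [11. 14. 17.] [69. 70. 71. 73. 73.]
45 19 [-18.  11.  19.] [44. 46. 47. 71. 81.]
50 121 [-20.   7.  20.] [41. 48. 54. 73. 90.]
55 22 [-15.   6.  18.] [44. 49. 58. 84. 89.]
70 2 [-1.  2.  5.] [36. 37. 38. 39. 40.]
75 15 [-9. -0.  8.] [34. 36. 38. 38. 56.]
80 17 [-10.   2.   8.] [34. 36. 37. 39. 54.]
85 18 [-10.   0.   9.] [33. 36. 38. 39. 52.]
90 18 [-10.   0.   8.] [34. 36. 37. 38. 52.]
95 16 [-9.  1.  9.] [33. 36. 37. 38. 55.]
100 12 [-10.  -5.   3.] [35. 36. 36. 38. 40.]
[[-33.0, 76.0, 35.0], [-29.0, 78.0, 34.0], [-34.0, 80.0, 28.0], [-31.0, 80.0, 29.0], [-29.0, 79.0, 30.0], [-24.0, 79.0, 32.0], [-28.0, 76.0, 31.0], [-25.0, 76.0, 32.0], [-23.0, 76.0, 32.0], [-20.0, 76.0, 33.0], [-19.0, 79.0, 31.0], [15.0, 75.0, 33.0], [17.0, 74.0, 35.0]]
```

```bash
python3 - <<'E'
from h import *
def proj(c,X):
    m=camera_model(c);T=np.linalg.inv(np.array(m['pose']));X=np.atleast_2d(X);r=cv2.projectPoints(np.float64(X),cv2.Rodrigues(T[:3,:3])[0],T[:3,3],np.array(m['mtx']),np.array([m['k1'],0,0,0,0.]))[0];return r.reshape(-1,2)
W=cloud('scene',np.load('scene1_d.npy'));t=np.array([.6406,.0354])
m=(np.hypot(W[...,0]-t[0],W[...,1]-t[1])<.018)&(W[...,2]>.06)
print(np.percentile(W[m][:,2],[0,1,5,50]))
print(proj('scene',[[.6406,.0354,.0996]]), proj('scene',[[.6346,.0568,.0354],[.6346,.0568,.1]]))
for n,(u,v) in(('scene1',proj('scene',[[.6406,.0354,.0996]])[0]),('scene3',proj('scene',[[.6346,.0568,.0354]])[0])):
    P=np.load(n+'_p.npy')[:,:,::-1];u,v=int(u),int(v);c=P[v-40:v+40,u-45:u+45].astype(float)
    c=np.clip((c/255)**.45*255,0,255).astype(np.uint8);c=cv2.resize(c,None,fx=6,fy=6,interpolation=cv2.INTER_CUBIC);cv2.circle(c,(270,240),4,(0,0,255),1);cv2.imwrite('pics/z%s.png'%n,c)
E
```

```text
[0.08471838 0.13845532 0.14348632 0.19316104]
[[364.80361689 228.79345597]] [[366.12007606 242.62927116]
 [367.61320757 222.11203435]]
```

View pics/zscene1.png

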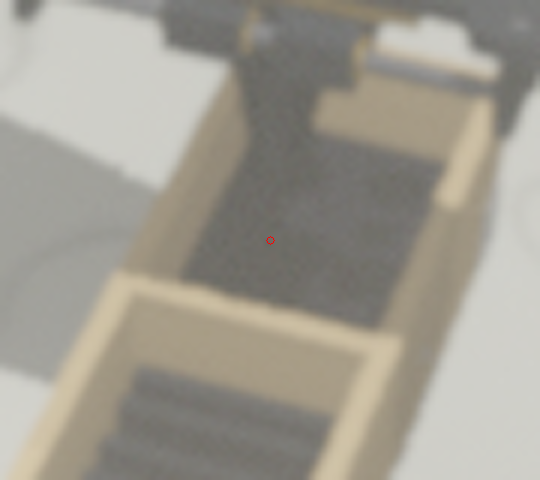

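View pics/zscene3.png

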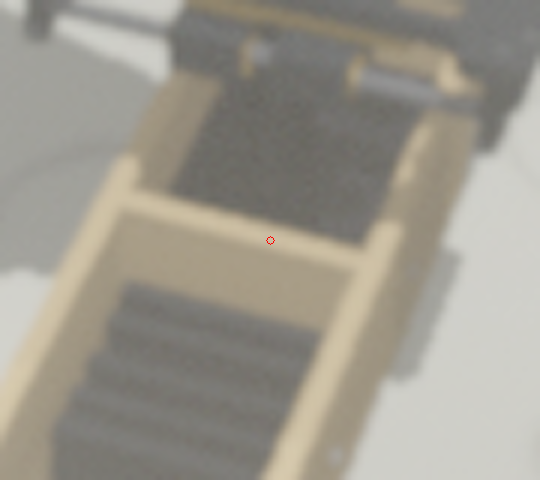

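```bash
python3 - <<'E'
from h import *
for n,u in(('scene1',365),('scene1',368),('scene3',367)):
    q=tocrate(cloud('scene',np.load(n+'_d.npy')))
    print(n,u,[(v,*np.round(q[v,u]*1000).tolist()) for v in range(198,240,2)])
E
```

```text
scene1 365 [(198, 6.0, -12.0, 217.0), (200, 7.0, -12.0, 212.0), (202, -0.0, 14.0, 184.0), (204, -1.0, 16.0, 177.0), (206, -2.0, 23.0, 166.0), (208, -1.0, 20.0, 163.0), (210, 0.0, 16.0, 161.0), (212, 1.0, 15.0, 156.0), (214, 1.0, 16.0, 150.0), (216, 1.0, 17.0, 144.0), (218, 2.0, 14.0, 141.0), (220, -22.0, 102.0, 52.0), (222, -19.0, 91.0, 55.0), (224, -17.0, 86.0, 54.0), (226, -17.0, 87.0, 47.0), (228, -17.0, 88.0, 40.0), (230, -16.0, 83.0, 38.0), (232, -15.0, 83.0, 31.0), (234, -7.0, 56.0, 52.0), (236, -5.0, 48.0, 54.0), (238, -3.0, 43.0, 53.0)]
scene1 368 [(198, 13.0, -13.0, 220.0), (200, 13.0, -13.0, 215.0), (202, 6.0, 13.0, 187.0), (204, 5.0, 17.0, 178.0), (206, 6.0, 14.0, 175.0), (208, 7.0, 13.0, 171.0), (210, 7.0, 14.0, 165.0), (212, 7.0, 15.0, 159.0), (214, 8.0, 14.0, 154.0), (216, 8.0, 15.0, 147.0), (218, 8.0, 14.0, 143.0), (220, -15.0, 103.0, 53.0), (222, -13.0, 96.0, 53.0), (224, -12.0, 92.0, 50.0), (226, -9.0, 84.0, 52.0), (228, -7.0, 79.0, 51.0), (230, -8.0, 81.0, 43.0), (232, -3.0, 64.0, 53.0), (234, -1.0, 57.0, 53.0), (236, 1.0, 52.0, 53.0), (238, 4.0, 43.0, 55.0)]
scene3 367 [(198, 1.0, 22.0, 189.0), (200, 1.0, 22.0, 184.0), (202, 2.0, 21.0, 180.0), (204, 2.0, 23.0, 172.0), (206, -6.0, 53.0, 140.0), (208, -6.0, 52.0, 135.0), (210, 6.0, 9.0, 169.0), (212, 7.0, 9.0, 163.0), (214, 7.0, 9.0, 158.0), (216, 6.0, 12.0, 150.0), (218, -1.0, 39.0, 118.0), (220, 0.0, 37.0, 115.0), (222, 0.0, 37.0, 109.0), (224, 1.0, 38.0, 102.0), (226, 1.0, 36.0, 98.0), (228, 2.0, 37.0, 92.0), (230, 2.0, 36.0, 86.0), (232, 2.0, 38.0, 78.0), (234, -3.0, 56.0, 54.0), (236, -1.0, 52.0, 51.0), (238, 1.0, 44.0, 53.0)]
```

The depth image disagrees with the reported TCP. The visible fingertips are about 39.5 mm higher than `eef_pos` z says: z 139 against 99.6, then about 75 against 35.4. The fingers passed over the mould without touching it, which explains the zero force. I'll back off, recheck this from a second position, and use the measured tip height from here on.

Request:
play_rows(
  targets=[
    [[0,-6,0,0],[0,-12,0,0],[0,-18,0,0],[0,-23,0,0],[0,-23,0,0]],
  ],
)

```text
clock: 8.25
eef_pos: [0.6404, 0.0328, 0.0354]
tcp_rot: [[-0.002, -0.238, 0.971], [0.0, 0.971, 0.238], [-1.0, 0.001, -0.002]]
wrist_force: [0.2, 0.5, 0.7]
finger_gap: 0.0002
```

```bash
python3 - <<'E'
from h import *
goto(*fromcrate(0,.0235),.0,13.67)
snap('scene','scene4')
q=tocrate(cloud('scene',np.load('scene4_d.npy')))
for u in (364,367,370):
    print(u,[(v,*np.round(q[v,u]*1000).tolist()) for v in range(214,252,2)])
E
```

```text
tx,ty,tz [35.4  1.7  0.8] spin 0.1 clock 8.25 tcp [0.6404 0.0328 0.0354] jaw 13.8 F [0.2 0.5 0.7] gap 0.0002 q [-29.  27.  29.  96. -15.  61.  18.]
364 [(214, 5.0, -5.0, 169.0), (216, 5.0, -8.0, 166.0), (218, 8.0, -15.0, 167.0), (220, 9.0, -17.0, 163.0), (222, 9.0, -16.0, 157.0), (224, 9.0, -16.0, 152.0), (226, 1.0, 12.0, 119.0), (228, 2.0, 11.0, 115.0), (230, 2.0, 13.0, 106.0), (232, 1.0, 15.0, 99.0), (234, 2.0, 12.0, 95.0), (236, 3.0, 12.0, 89.0), (238, 3.0, 12.0, 83.0), (240, 6.0, 3.0, 87.0), (242, 7.0, -1.0, 85.0), (244, 9.0, -5.0, 83.0), (246, 9.0, -4.0, 76.0), (248, 8.0, -1.0, 67.0), (250, 10.0, -5.0, 65.0)]
367 [(214, 10.0, -1.0, 167.0), (216, 12.0, -9.0, 170.0), (218, 14.0, -13.0, 168.0), (220, 14.0, -14.0, 164.0), (222, 15.0, -17.0, 161.0), (224, 15.0, -16.0, 154.0), (226, 8.0, 12.0, 122.0), (228, 9.0, 10.0, 117.0), (230, 9.0, 10.0, 112.0), (232, 9.0, 10.0, 106.0), (234, 9.0, 14.0, 96.0), (236, 9.0, 16.0, 89.0), (238, 8.0, 18.0, 80.0), (240, 13.0, 3.0, 90.0), (242, 14.0, -1.0, 87.0), (244, 15.0, -4.0, 85.0), (246, 15.0, -3.0, 77.0), (248, 16.0, -5.0, 73.0), (250, 16.0, -3.0, 65.0)]
370 [(214, 16.0, -1.0, 170.0), (216, 18.0, -6.0, 169.0), (218, 19.0, -9.0, 166.0), (220, 21.0, -15.0, 166.0), (222, 21.0, -16.0, 162.0), (224, 22.0, -17.0, 157.0), (226, 22.0, -15.0, 150.0), (228, -3.0, 80.0, 51.0), (230, -0.0, 71.0, 54.0), (232, 2.0, 64.0, 55.0), (234, 3.0, 62.0, 51.0), (236, 6.0, 52.0, 54.0), (238, 8.0, 46.0, 54.0), (240, 9.0, 44.0, 50.0), (242, 21.0, -1.0, 90.0), (244, 22.0, -5.0, 88.0), (246, 23.0, -6.0, 83.0), (248, 23.0, -5.0, 76.0), (250, 23.0, -5.0, 70.0)]
```

Request:
play_rows(
  targets=[
    [[6,1.5,0,0],[12,1.5,0,0],[18,1.5,0,0],[24,1.5,0,0],[29,1.5,0,0],[34,1.5,0,0],[36,1.5,0,0],[36,1.5,0,0]],
  ],
)

```text
clock: 9.1
eef_pos: [0.6396, 0.035, -0.001]
tcp_rot: [[-0.002, -0.238, 0.971], [0.0, 0.971, 0.238], [-1.0, 0.001, -0.002]]
wrist_force: [0.8, 0.0, 0.0]
finger_gap: 0.0007
```

Request:
play_rows(
  targets=[
    [[0,2,0,0],[0,4,0,0],[0,6,0,0],[0,7,0,0],[0,8,0,0],[0,9,0,0],[0,10,0,0],[0,11,0,0],[0,12,0,0],[0,13,0,0],[0,14,0,0]],
  ],
)

```text
clock: 10.2
eef_pos: [0.6364, 0.0483, -0.0009]
tcp_rot: [[-0.002, -0.238, 0.971], [0.0, 0.971, 0.238], [-1.0, 0.001, -0.002]]
wrist_force: [1.8, -4.5, -0.2]
finger_gap: 0.0007
```

Contact is confirmed: about 5 N and sliding. I'll carry on gently.

Request:
play_rows(
  targets=[
    [[0,1,0,0],[0,2,0,0],[0,3,0,0],[0,4,0,0],[0,4.5,0,0],[0,5,0,0],[0,5,0,0]],
  ],
)

```text
clock: 10.9
eef_pos: [0.6351, 0.0533, -0.0009]
tcp_rot: [[-0.002, -0.238, 0.971], [0.0, 0.971, 0.238], [-1.0, 0.001, -0.002]]
wrist_force: [0.1, -2.8, 1.1]
finger_gap: 0.0006
```

Request:
play_rows(
  targets=[
    [[0,0.5,0,0],[0,1,0,0],[0,1,0,0]],
  ],
)

```text
clock: 11.2
eef_pos: [0.6349, 0.0543, -0.0009]
tcp_rot: [[-0.002, -0.238, 0.971], [0.0, 0.971, 0.238], [-1.0, 0.001, -0.002]]
wrist_force: [0.2, -2.9, 0.2]
finger_gap: 0.0003
```

Request:
play_rows(
  targets=[
    [[0,0.4,0,0],[0,0.8,0,0],[0,0.8,0,0]],
  ],
)

```text
clock: 11.5
eef_pos: [0.6349, 0.0543, -0.0009]
tcp_rot: [[-0.002, -0.238, 0.971], [-0.001, 0.971, 0.238], [-1.0, -0.0, -0.002]]
wrist_force: [1.7, -6.0, -0.9]
finger_gap: 0.0006
```

Request:
play_rows(
  targets=[
    [[0,0.3,0,0],[0,0.6,0,0],[0,0.6,0,0]],
  ],
)

```text
clock: 11.8
eef_pos: [0.6349, 0.0543, -0.0009]
tcp_rot: [[-0.002, -0.237, 0.971], [-0.001, 0.971, 0.237], [-1.0, -0.001, -0.002]]
wrist_force: [2.6, -6.1, -0.6]
finger_gap: 0.0004
```

The position has stalled at 6.5 N, so the mould is at the wall. I'll back off and lift.

Request:
play_rows(
  targets=[
    [[0,-4,0,0],[0,-12,0,0],[0,-18,0,0],[-20,-20,0,0],[-50,-20,0,0],[-85,-20,0,0],[-120,-20,0,0],[-130,-20,0,0],[-130,-20,0,0]],
  ],
  grip=-1,
)

```text
clock: 12.7
eef_pos: [0.6409, 0.0349, 0.1309]
tcp_rot: [[0.001, -0.237, 0.971], [-0.0, 0.971, 0.237], [-1.0, -0.0, 0.001]]
wrist_force: [0.2, -0.9, -0.6]
finger_gap: 0.0005
```

```bash
python3 - <<'E'
from h import *
goto(.4558,.2445,.13,76.8)
E
```

```text
tx,ty,tz [   0.6  247.5 -130.2] spin -63.1 clock 12.7 tcp [0.6409 0.0349 0.1309] jaw 13.7 F [ 0.2 -0.9 -0.6] gap 0.0005 q [-31.  22.  31.  90. -12.  71.  16.]
```

Request:
play_rows(
  targets=[
    [[0,18,-9,-5],[0,40,-21,-11],[0,65,-34,-18],[0,90,-47,-25],[0,115,-60,-32],[0,140,-74,-39],[0,165,-87,-46],[0,190,-100,-53],[0,215,-113,-59],[0,235,-124,-63],[0,247,-130,-63],[0,247,-130,-63],[0,247,-130,-63]],
  ],
  grip=1,
)

```text
clock: 14.0
eef_pos: [0.4566, 0.2433, 0.1303]
tcp_rot: [[0.002, -0.973, 0.232], [-0.001, 0.232, 0.973], [-1.0, -0.002, -0.0]]
wrist_force: [-0.6, -0.5, -0.2]
finger_gap: 0.086
```

```bash
python3 - <<'E'
from h import *
goto(.4558,.2445,.012,76.6)
p,d=snap('top','top5');snap('scene','scene5')
W=cloud('top',d);q=tocrate(W)
for a,b in[(0.01,.15),(-.1,-.005)]:
    m=(q[...,2]>.047)&(q[...,2]<.06)&(q[...,1]>a)&(q[...,1]<b)&(abs(q[...,0])<.043)
    r=q[m];print(rect(r),np.percentile(r[:,1],[1,99]))
m=(W[...,2]>.082)&(W[...,2]<.097)&(abs(W[...,0]-.646)<.1)&(abs(W[...,1]-.015)<.19)
r=W[m];print('crate',rect(r))
E
```

```text
tx,ty,tz [118.3   1.3   1. ] spin -0.0 clock 14.0 tcp [0.4566 0.2433 0.1303] jaw 76.6 F [-0.6 -0.5 -0.2] gap 0.086 q [-47.   5.  15. 107.  -1.  68.  45.]
((0.34864044189453125, 101.42350006103516), (97.145751953125, 81.44783782958984), 89.99871826171875) [0.05327924 0.14895363]
((1.1304969787597656, -47.02354431152344), (82.65663146972656, 79.87529754638672), 0.12580572068691254) [-0.08654031 -0.00738871]
crate ((646.03076171875, 11.100326538085938), (109.50111389160156, 329.42755126953125), 13.536438941955566)
```

View pics/top5.png

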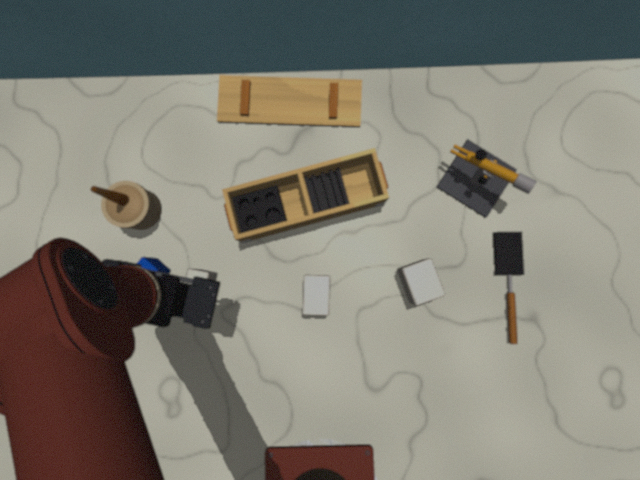

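View pics/scene5.png

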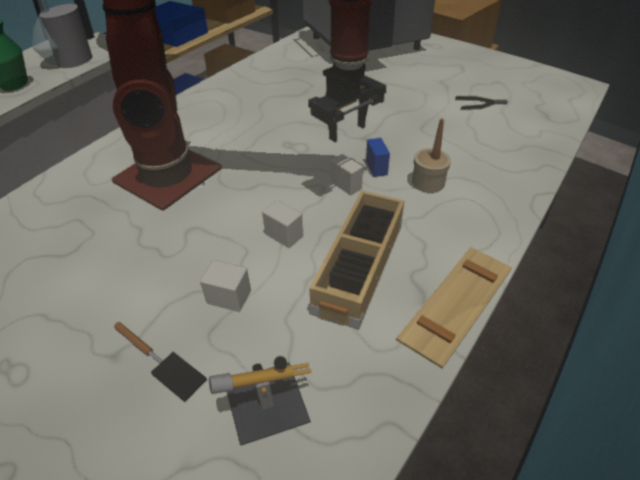

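The hole mould now lies at the end wall and the box hasn't moved. In the scene view the open fingers are above the thin brick at (349,175). I'll confirm the tip height with the jaws open before descending.

```bash
python3 - <<'E'
from h import *
W=cloud('scene',np.load('scene5_d.npy'))
m=(np.hypot(W[...,0]-.4566,W[...,1]-.2433)<.09)&(W[...,2]>.1)
p=W[m];d=(p[:,:2]-[.4566,.2433]);t=d@np.array([.232,.973]);s=d@np.array([-.973,.232])
for z in range(100,240,8):
    k=(p[:,2]*1000>=z)&(p[:,2]*1000<z+8)
    if k.any(): print(z,k.sum(),np.round(np.sort(t[k])[[0,-1]]*1000),np.round(np.sort(s[k])[[0,-1]]*1000), np.round(np.median(s[k])*1000))
E
```

```text
164 21 [-53.  49.] [-11.  11.] -3.0
172 43 [-55.  49.] [-13.   9.] -5.0
180 46 [-55.  49.] [-14.  11.] -4.0
188 50 [-55.  52.] [-12.  11.] -6.0
196 44 [-55.  56.] [-12.  11.] -7.0
204 60 [-58.  55.] [-12.  12.] -7.0
212 48 [-59.  57.] [-13.  12.] -7.0
220 23 [-53.  58.] [-12.   0.] -8.0
228 16 [46. 59.] [-13.  14.] -8.0
236 45 [-89.  81.] [-37.  21.] -0.0
```

The tip is at about 168, so the offset holds. I'll descend until the tips are about 51 mm above the bench.

Request:
play_rows(
  targets=[
    [[30,1,1,0],[60,1,1,0],[85,1,1,0],[100,1,1,0],[112,1,1,0],[118,1,1,0],[118,1,1,0]],
  ],
)

```text
clock: 14.8
eef_pos: [0.4566, 0.2435, 0.0121]
tcp_rot: [[0.001, -0.972, 0.233], [-0.001, 0.233, 0.972], [-1.0, -0.001, -0.001]]
wrist_force: [-0.1, -0.4, 0.3]
finger_gap: 0.0872
```

Request:
play_rows(
  targets=[
    [[0,0,0,0],[0,0,0,0],[0,0,0,0],[0,0,0,0],[0,0,0,0],[0,0,0,0],[0,0,0,0]],
  ],
  grip=-1,
  grip_force=10,
)

```text
clock: 15.5
eef_pos: [0.4566, 0.2435, 0.0121]
tcp_rot: [[0.001, -0.972, 0.233], [-0.001, 0.233, 0.972], [-1.0, -0.001, -0.001]]
wrist_force: [-0.1, -0.2, 0.8]
finger_gap: 0.0454
```

Gripped at 45.4 mm. I'll lift.

Request:
play_rows(
  targets=[
    [[-15,0,0,0],[-40,0,0,0],[-75,0,0,0],[-110,0,0,0],[-125,0,0,0],[-125,0,0,0]],
  ],
)

```text
clock: 16.1
eef_pos: [0.4578, 0.2445, 0.1396]
tcp_rot: [[0.005, -0.972, 0.234], [0.002, 0.234, 0.972], [-1.0, -0.004, 0.003]]
wrist_force: [0.4, -0.3, -0.8]
finger_gap: 0.0451
```

```bash
python3 - <<'E'
from h import *
d=snap('scene','scene6')[1];W=cloud('scene',d)
x=fromcrate(0,.0293);print(x);goto(*x,.137,103.6)
# brick bottom / position
P=np.load('scene6_p.npy');m=(np.hypot(W[...,0]-.4566,W[...,1]-.2435)<.07)&(P.min(2)>100)&(W[...,2]>.05)&(W[...,2]<.25);p=W[m];print(m.sum(),np.percentile(p[:,2],[1,99]),np.percentile(p,[2,98],axis=0))
E
```

```text
[0.63927555 0.04027002]
tx,ty,tz [   1.2 -224.9 -155.5] spin -27.1 clock 16.15 tcp [0.4569 0.244  0.1378] jaw 76.5 F [ 0.2  0.1 -0.7] gap 0.0456 q [-47.   5.  15. 106.  -1.  68.  45.]
176 [0.12672752 0.21738723] [[0.41833807 0.21610686 0.12731997]
 [0.49885635 0.26194499 0.20970326]]
```

View pics/scene6.png

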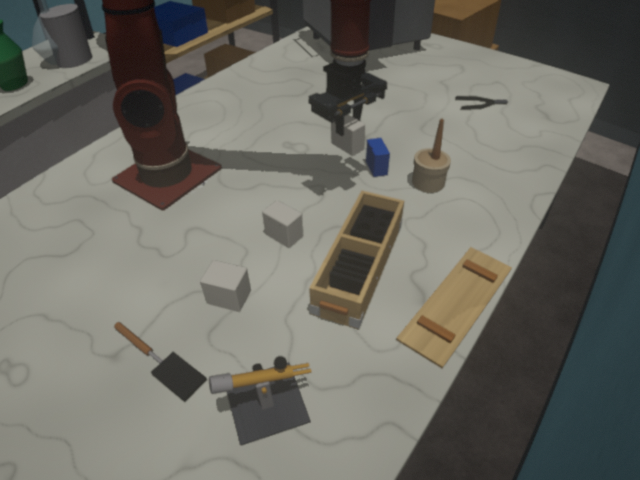

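The brick hangs upright in the jaws at (349,135). I'll carry it to above the left gap.

Request:
play_rows(
  targets=[
    [[0,-15,-10,-3],[0,-35,-24,-7],[0,-60,-42,-11],[0,-85,-59,-15],[0,-110,-76,-19],[0,-135,-93,-23],[0,-160,-111,-27],[0,-185,-128,-27],[0,-205,-142,-27],[0,-218,-151,-27],[0,-225,-155.5,-27],[0,-225,-155.5,-27],[0,-225,-155.5,-27]],
  ],
)

```text
clock: 17.45
eef_pos: [0.6388, 0.0414, 0.1378]
tcp_rot: [[0.002, -0.972, -0.234], [0.001, -0.234, 0.972], [-1.0, -0.002, 0.0]]
wrist_force: [0.3, -0.0, -0.2]
finger_gap: 0.0452
```

```bash
python3 - <<'E'
from h import *
x=fromcrate(.001,.029);print(x);goto(*x,.070,103.6)
E
```

```text
[0.64031812 0.04021485]
tx,ty,tz [67.8 -1.1 -1.6] spin -0.0 clock 17.45 tcp [0.6388 0.0414 0.1378] jaw 103.6 F [ 0.3 -0.  -0.2] gap 0.0452 q [-26.  20.  23.  90.  -8.  72. 102.]
```

Request:
play_rows(
  targets=[
    [[8,-1,-1.5,0],[18,-1,-1.5,0],[26,-1,-1.5,0],[32,-1,-1.5,0],[36,-1,-1.5,0],[40,-1,-1.5,0],[44,-1,-1.5,0],[44,-1,-1.5,0]],
  ],
)

```text
clock: 18.25
eef_pos: [0.6399, 0.0402, 0.0932]
tcp_rot: [[0.001, -0.972, -0.234], [0.0, -0.234, 0.972], [-1.0, -0.001, 0.0]]
wrist_force: [-0.7, 0.2, 0.2]
finger_gap: 0.0455
```

```bash
python3 - <<'E'
from h import *
x=fromcrate(.001,.029);print(x);goto(*x,.055,103.6)
p,d=snap('scene','scene7');cv2.imwrite('pics/s7.png',cv2.resize(p[140:290,270:450,::-1],None,fx=4,fy=4))
E
```

```text
[0.64031812 0.04021485]
tx,ty,tz [38.2 -0.4 -0.1] spin -0.0 clock 18.25 tcp [0.6399 0.0402 0.0932] jaw 103.6 F [-0.7  0.2  0.2] gap 0.0455 q [-25.  22.  22.  93.  -9.  67. 103.]
```

View pics/s7.png

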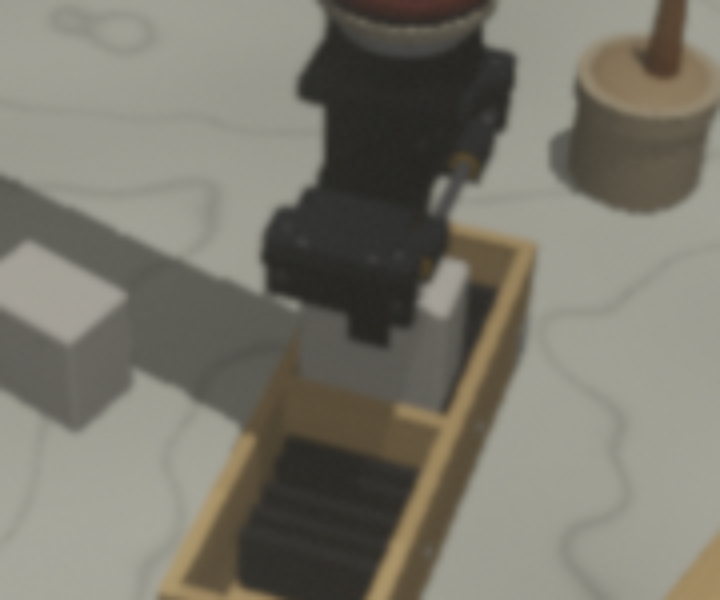

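The brick is inside the walls just behind the partition, with no contact force. I'll lower it to where the fingertips come near the rim.

Request:
play_rows(
  targets=[
    [[5,0,0,0],[10,0,0,0],[15,0,0,0],[20,0,0,0],[25,0,0,0],[30,0,0,0],[34,0,0,0],[36,0,0,0],[36,0,0,0]],
  ],
)

```text
clock: 19.2
eef_pos: [0.6399, 0.0402, 0.0573]
tcp_rot: [[0.001, -0.972, -0.234], [0.0, -0.234, 0.972], [-1.0, -0.001, 0.0]]
wrist_force: [-0.4, -0.2, 0.4]
finger_gap: 0.0453
```

Request:
play_rows(
  targets=[
    [[2,0,0,0],[4,0,0,0],[4,0,0,0]],
  ],
)

```text
clock: 19.5
eef_pos: [0.6398, 0.0402, 0.053]
tcp_rot: [[0.001, -0.972, -0.234], [0.0, -0.234, 0.972], [-1.0, -0.001, 0.0]]
wrist_force: [-0.0, -0.2, -0.3]
finger_gap: 0.0456
```

Request:
play_rows(
  targets=[
    [[0,0,0,0],[0,0,0,0],[0,0,0,0],[0,0,0,0],[0,0,0,0]],
  ],
  grip=0.4,
)

```text
clock: 20.0
eef_pos: [0.6398, 0.0402, 0.0531]
tcp_rot: [[0.001, -0.972, -0.234], [0.0, -0.234, 0.972], [-1.0, -0.001, 0.0]]
wrist_force: [0.2, -0.7, -0.3]
finger_gap: 0.0606
```

Request:
play_rows(
  targets=[
    [[-10,0,0,0],[-30,0,0,0],[-50,0,0,0],[-50,0,0,0]],
  ],
)

```text
clock: 20.4
eef_pos: [0.6419, 0.0403, 0.1069]
tcp_rot: [[0.006, -0.972, -0.234], [0.001, -0.234, 0.972], [-1.0, -0.006, -0.0]]
wrist_force: [0.4, 0.3, 0.1]
finger_gap: 0.0607
```

```bash
python3 - <<'E'
from h import *
p,d=snap('scene','scene8');cv2.imwrite('pics/s8.png',cv2.resize(p[140:290,270:450,::-1],None,fx=4,fy=4))
W=cloud('scene',d);q=tocrate(W)
m=(p.min(2)>95)&(abs(q[...,0])<.05)&(q[...,1]>-.0)&(q[...,1]<.08)&(q[...,2]<.14);r=q[m];print(len(r),np.percentile(r,[5,50,95],axis=0))
goto(*fromcrate(0,.029),.107,103.6)
E
```

```text
271 [[0.00130599 0.00329596 0.08428053]
 [0.02498094 0.02459515 0.08683578]
 [0.04800933 0.04579373 0.08920066]]
tx,ty,tz [-1.9  1.7  0.1] spin -0.0 clock 20.45 tcp [0.641  0.0402 0.1051] jaw 103.6 F [ 0.3 -0.1 -0.4] gap 0.0607 q [-25.  22.  23.  92.  -9.  68. 103.]
```

View pics/s8.png

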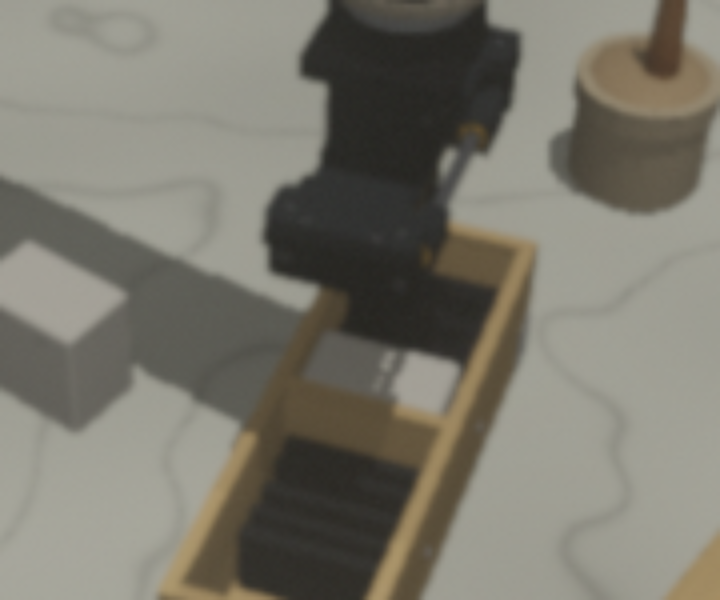

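The brick dropped fully in: its top is at z≈87 mm, below the 89 mm rim. Next is the 65 brick.

Request:
play_rows(
  targets=[
    [[-10,0,0,0],[-25,0,0,0],[-25,0,0,0]],
  ],
  grip=1,
)

```text
clock: 20.75
eef_pos: [0.6422, 0.0402, 0.1326]
tcp_rot: [[0.007, -0.972, -0.234], [0.001, -0.234, 0.972], [-1.0, -0.007, -0.0]]
wrist_force: [-0.1, -0.5, 0.4]
finger_gap: 0.0773
```

```bash
python3 - <<'E'
from h import *
goto(.4595,-.2255,.13,108.1)
E
```

```text
tx,ty,tz [   0.9  239.9 -215.5] spin -4.6 clock 20.75 tcp [0.6422 0.0402 0.1326] jaw 103.5 F [-0.1 -0.5  0.4] gap 0.0773 q [-25.  20.  23.  90.  -8.  71. 102.]
```

Request:
play_rows(
  targets=[
    [[0,15,-14,0],[0,36,-32,-1],[0,62,-56,-2],[0,90,-81,-3],[0,118,-106,-4],[0,146,-131,-4.6],[0,174,-156,-4.6],[0,200,-180,-4.6],[0,222,-199,-4.6],[0,236,-212,-4.6],[0,240,-215.5,-4.6],[0,240,-215.5,-4.6],[0,240,-215.5,-4.6]],
  ],
)

```text
clock: 22.05
eef_pos: [0.4598, -0.2245, 0.1308]
tcp_rot: [[0.007, -0.95, -0.312], [0.002, -0.312, 0.95], [-1.0, -0.007, -0.0]]
wrist_force: [-0.2, -0.6, 0.3]
finger_gap: 0.087
```

```bash
python3 - <<'E'
from h import *
goto(.4595,-.2255,.012,108.1)
p,d=snap('scene','scene9');
p,d=snap('top','top9');W=cloud('top',d);prof(W)
E
```

```text
tx,ty,tz [118.8   1.5  -0.8] spin 0.1 clock 22.05 tcp [ 0.4598 -0.2245  0.1308] jaw 108.2 F [-0.2 -0.6  0.3] gap 0.087 q [ -9.   4.  32. 109.  -3.  67. 132.]
-0.03 [89, 65, 8, 8, 10, 11, 8, 9, 9, 10, 8, 8, 10, 8, 7, 55, 54, 41, 33, 54, 38, 33, 43, 52, 33, 32, 33, 54, 33, 32, 53, 54, 90, 86, 86, 85, 87, 87, 87, 86, 87, 87, 86, 47, 53, 52, 52, 33, 33, 30, 43, 53, 54, 53, 53, 53, 53, 53, 52, 54, 54, 54, 54, 56, 87, 88, 63]
-0.015 [89, 65, 10, 8, 9, 9, 9, 9, 9, 9, 9, 9, 9, 8, 8, 53, 54, 40, 32, 54, 36, 33, 54, 53, 33, 32, 33, 53, 34, 33, 54, 54, 90, 88, 87, 87, 87, 88, 88, 86, 87, 86, 86, 50, 53, 52, 31, 32, 32, 31, 32, 51, 53, 54, 53, 54, 34, 32, 33, 33, 52, 54, 53, 58, 87, 88, 63]
0.0 [89, 61, 8, 8, 9, 9, 10, 9, 9, 9, 9, 9, 9, 9, 9, 54, 54, 37, 31, 53, 36, 32, 53, 54, 33, 33, 34, 53, 34, 33, 53, 53, 88, 88, 86, 86, 88, 88, 87, 86, 87, 86, 85, 51, 53, 53, 53, 52, 53, 53, 54, 54, 53, 53, 55, 53, 54, 54, 54, 55, 53, 53, 53, 55, 88, 88, 62]
0.015 [88, 62, 8, 8, 9, 10, 8, 8, 9, 9, 10, 10, 8, 9, 8, 55, 54, 40, 33, 55, 39, 33, 52, 54, 32, 32, 33, 54, 34, 34, 55, 54, 89, 87, 85, 86, 86, 86, 86, 87, 87, 88, 85, 46, 53, 54, 33, 32, 32, 53, 54, 53, 53, 53, 43, 54, 53, 54, 33, 33, 32, 46, 54, 58, 88, 90, 63]
0.03 [88, 64, 9, 8, 8, 8, 9, 8, 8, 8, 8, 9, 8, 9, 11, 53, 54, 35, 33, 55, 38, 32, 34, 54, 33, 32, 35, 53, 33, 32, 53, 53, 89, 87, 86, 87, 87, 87, 87, 88, 86, 87, 85, 51, 54, 54, 52, 48, 50, 53, 54, 54, 53, 53, 53, 54, 54, 54, 47, 40, 37, 51, 52, 55, 88, 90, 63]
```

View pics/scene9.png

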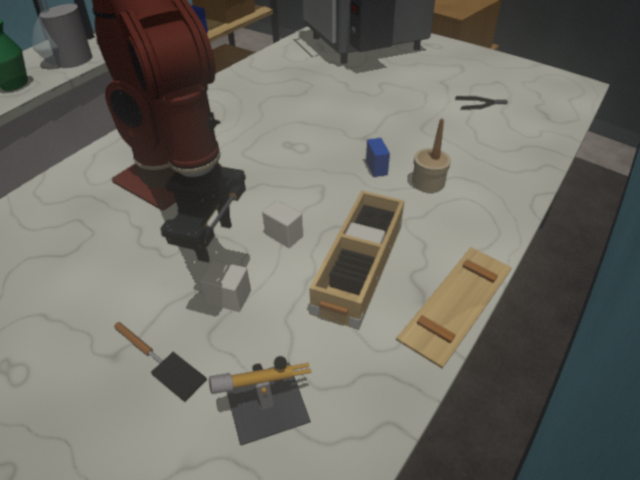

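The 45 brick is seated at z 86–88 and the mould reaches the wall. The jaws are above the thick brick, with its near end around (235,285). I'll descend and grip.

Request:
play_rows(
  targets=[
    [[30,1.5,-1,0],[60,1.5,-1,0],[85,1.5,-1,0],[100,1.5,-1,0],[112,1.5,-1,0],[118,1.5,-1,0],[118,1.5,-1,0]],
  ],
)

```text
clock: 22.85
eef_pos: [0.4597, -0.2253, 0.0123]
tcp_rot: [[0.006, -0.95, -0.314], [0.002, -0.314, 0.95], [-1.0, -0.006, -0.0]]
wrist_force: [-0.4, -0.1, -0.3]
finger_gap: 0.0868
```

Request:
play_rows(
  targets=[
    [[0,0,0,0],[0,0,0,0],[0,0,0,0],[0,0,0,0],[0,0,0,0]],
  ],
  grip=-1,
  grip_force=10,
)

```text
clock: 23.35
eef_pos: [0.46, -0.2253, 0.0128]
tcp_rot: [[0.007, -0.949, -0.314], [0.002, -0.314, 0.95], [-1.0, -0.007, -0.0]]
wrist_force: [-0.9, 1.1, 4.0]
finger_gap: 0.0651
```

Request:
play_rows(
  targets=[
    [[-15,0,0,0],[-40,0,0,0],[-75,0,0,0],[-110,0,0,0],[-125,0,0,0],[-125,0,0,0],[-125,0,0,0]],
  ],
)

```text
clock: 24.05
eef_pos: [0.4589, -0.2253, 0.1372]
tcp_rot: [[0.007, -0.949, -0.314], [0.002, -0.314, 0.949], [-1.0, -0.007, -0.0]]
wrist_force: [0.1, 0.3, -1.1]
finger_gap: 0.0648
```

```bash
python3 - <<'E'
from h import *
p,d=snap('scene','scene10')
x=fromcrate(.0,-.1205);print(x);goto(*x,.137,103.6)
E
```

```text
[ 0.67467769 -0.1052866 ]
tx,ty,tz [   1.1 -242.9   46. ] spin 4.7 clock 24.1 tcp [ 0.4585 -0.2252  0.1366] jaw 108.3 F [-0.7  0.3 -1.3] gap 0.0651 q [-10.   4.  33. 108.  -3.  68. 132.]
```

View pics/scene10.png

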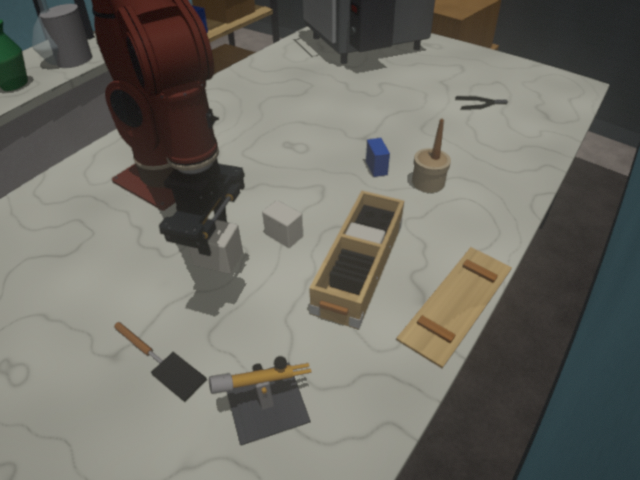

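Request:
play_rows(
  targets=[
    [[0,-15,3,0.5],[0,-35,7,1],[0,-60,12,2],[0,-90,17,3],[0,-120,23,4],[0,-150,28,4.7],[0,-180,34,4.7],[0,-208,39,4.7],[0,-228,43,4.7],[0,-239,45.5,4.7],[0,-243,45.5,4.7],[0,-243,45.5,4.7],[0,-243,45.5,4.7]],
  ],
)

```text
clock: 25.4
eef_pos: [0.6743, -0.1066, 0.1381]
tcp_rot: [[0.005, -0.972, -0.234], [0.002, -0.234, 0.972], [-1.0, -0.005, 0.001]]
wrist_force: [0.1, -0.4, -0.3]
finger_gap: 0.0649
```

```bash
python3 - <<'E'
from h import *
x=fromcrate(.0,-.121);print(x);goto(*x,.092,103.6)
E
```

```text
[ 0.67479586 -0.10577243]
tx,ty,tz [46.1 -0.4  0.7] spin -0.1 clock 25.4 tcp [ 0.6743 -0.1066  0.1381] jaw 103.5 F [ 0.1 -0.4 -0.3] gap 0.0649 q [-15.  26.  28.  84. -12.  73. 118.]
```

Request:
play_rows(
  targets=[
    [[8,0,0.7,0],[18,0,0.7,0],[26,0,0.7,0],[32,0,0.7,0],[36,0,0.7,0],[40,0,0.7,0],[44,0,0.7,0],[44,0,0.7,0]],
  ],
)

```text
clock: 26.2
eef_pos: [0.6741, -0.1058, 0.0935]
tcp_rot: [[0.004, -0.972, -0.234], [0.002, -0.234, 0.972], [-1.0, -0.005, 0.001]]
wrist_force: [0.7, 0.4, -0.5]
finger_gap: 0.065
```

```bash
python3 - <<'E'
from h import *
x=fromcrate(.0,-.121);print(x);goto(*x,.054,103.6)
p,d=snap('scene','scene11');cv2.imwrite('pics/s11.png',cv2.resize(p[180:330,270:450,::-1],None,fx=4,fy=4))
E
```

```text
[ 0.67479586 -0.10577243]
tx,ty,tz [39.5 -0.5 -0.2] spin -0.1 clock 26.2 tcp [ 0.6741 -0.1058  0.0935] jaw 103.5 F [ 0.7  0.4 -0.5] gap 0.065 q [-15.  28.  27.  87. -13.  69. 118.]
```

View pics/s11.png

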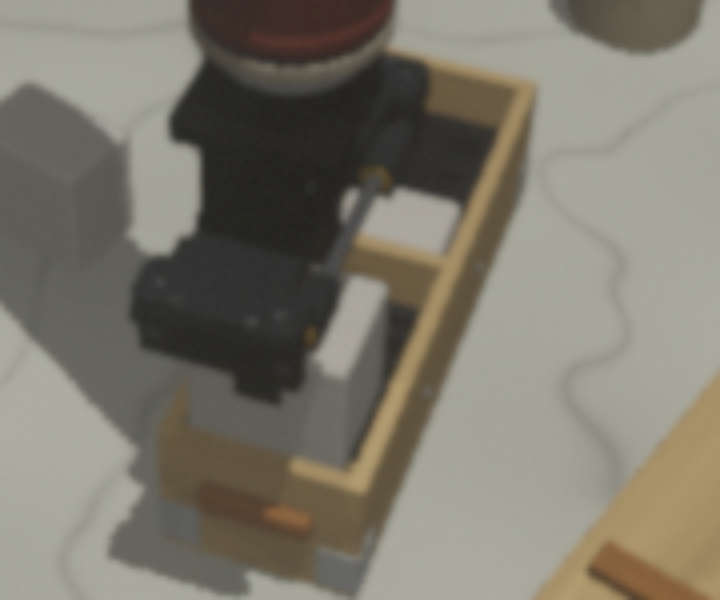

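Request:
play_rows(
  targets=[
    [[4,-1,0,0],[8,-1,0,0],[12,-1,0,0],[16,-1,0,0],[20,-1,0,0],[24,-1,0,0],[28,-1,0,0],[32,-1,0,0],[36,-1,0,0],[36,-1,0,0]],
  ],
)

```text
clock: 27.25
eef_pos: [0.675, -0.1054, 0.0571]
tcp_rot: [[0.004, -0.972, -0.234], [0.002, -0.234, 0.972], [-1.0, -0.004, 0.001]]
wrist_force: [0.4, -0.4, -0.7]
finger_gap: 0.065
```

Request:
play_rows(
  targets=[
    [[2,0,0,0],[4,0,0,0],[4,0,0,0]],
  ],
)

```text
clock: 27.55
eef_pos: [0.6749, -0.1054, 0.0528]
tcp_rot: [[0.004, -0.972, -0.234], [0.002, -0.234, 0.972], [-1.0, -0.004, 0.001]]
wrist_force: [-0.7, -0.5, -0.4]
finger_gap: 0.0649
```

Request:
play_rows(
  targets=[
    [[0,0,0,0],[0,0,0,0],[0,0,0,0],[0,0,0,0],[0,0,0,0]],
  ],
  grip=0.9,
)

```text
clock: 28.05
eef_pos: [0.675, -0.1054, 0.0529]
tcp_rot: [[0.004, -0.972, -0.234], [0.002, -0.234, 0.972], [-1.0, -0.004, 0.001]]
wrist_force: [-0.5, 0.3, 0.2]
finger_gap: 0.0824
```

Request:
play_rows(
  targets=[
    [[-10,0,0,0],[-30,0,0,0],[-50,0,0,0],[-75,0,0,0],[-75,0,0,0]],
  ],
)

```text
clock: 28.55
eef_pos: [0.6769, -0.1062, 0.1327]
tcp_rot: [[0.01, -0.972, -0.234], [0.002, -0.234, 0.972], [-1.0, -0.01, -0.001]]
wrist_force: [0.1, 0.5, 0.2]
finger_gap: 0.0826
```

```bash
python3 - <<'E'
from h import *
p,d=snap('scene','scene12');cv2.imwrite('pics/s12.png',cv2.resize(p[180:330,270:450,::-1],None,fx=4,fy=4))
W=cloud('scene',d);q=tocrate(W)
m=(p.min(2)>95)&(abs(q[...,0])<.043)&(q[...,1]>-.15)&(q[...,1]<-.09)&(q[...,2]<.14)&(q[...,2]>.06);r=q[m];print(len(r),np.percentile(r,[5,50,95],axis=0))
goto(*fromcrate(0,-.121),.107,103.6)
E
```

```text
553 [[-0.00470922 -0.14696365  0.08143363]
 [ 0.02043044 -0.12093679  0.08640326]
 [ 0.04028219 -0.09409945  0.08873839]]
tx,ty,tz [23.6  1.3  0.5] spin -0.1 clock 28.6 tcp [ 0.676  -0.106   0.1306] jaw 103.5 F [-1.   0.3 -1.1] gap 0.0824 q [-15.  26.  28.  84. -13.  73. 118.]
```

View pics/s12.png

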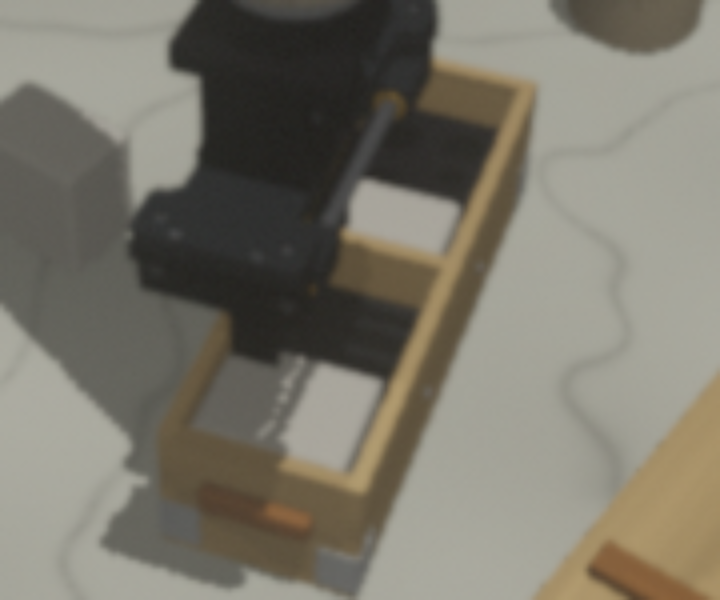

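Both bricks have dropped in. I'll move clear and do a last check from above.

Request:
play_rows(
  targets=[
    [[-25,0,0,0],[-50,0,0,0],[-60,15,-15,0],[-60,45,-40,0],[-60,80,-75,0],[-60,115,-110,0],[-60,140,-140,0],[-60,150,-155,0],[-60,150,-155,0],[-60,150,-155,0]],
  ],
)

```text
clock: 29.6
eef_pos: [0.5652, -0.292, 0.1888]
tcp_rot: [[0.007, -0.973, -0.233], [0.002, -0.233, 0.973], [-1.0, -0.007, 0.001]]
wrist_force: [-0.0, 0.2, 0.1]
finger_gap: 0.0826
```

```bash
python3 - <<'E'
from h import *
p,d=snap('top','top13');W=cloud('top',d)
m=(W[...,2]>.0875)&(W[...,2]<.097)&(abs(W[...,0]-.646)<.1)&(abs(W[...,1]-.015)<.19);print('crate',rect(W[m]))
q=tocrate(W);br=p.min(2)
def rep(n,m):
    r=q[m];A=np.c_[r[:,:2],np.ones(len(r))];c=np.linalg.lstsq(A,r[:,2],rcond=None)[0]
    print(n,len(r),'pct y',np.percentile(r[:,1],[1,99]).round(4),'x',np.percentile(r[:,0],[1,99]).round(4),'z',np.median(r[:,2]).round(4),'slope deg',np.degrees(c[:2]).round(2))
rep('45',(abs(q[...,0])<.039)&(q[...,1]>.010)&(q[...,1]<.046)&(q[...,2]>.07))
rep('65',(abs(q[...,0])<.039)&(q[...,1]>-.15)&(q[...,1]<-.092)&(q[...,2]>.07))
rep('holes',(abs(q[...,0])<.043)&(q[...,1]>.051)&(q[...,1]<.154)&(abs(q[...,2]-.0535)<.005))
rep('grooves',(abs(q[...,0])<.043)&(q[...,1]>-.088)&(q[...,1]<-.006)&(abs(q[...,2]-.0535)<.005))
print('55',rect(top_rect(W,p,(.438,-.005),.07,.086)))
s=state();print(s['clock'],s['eef_pos'],s['wrist_force'])
E
```

```text
crate ((646.0552368164062, 11.248855590820312), (108.57528686523438, 328.7391662597656), 13.631285667419434)
45 652 pct y [0.0104 0.0456] x [-0.0381  0.0383] z 0.0866 slope deg [ 0.12 -0.41]
65 1049 pct y [-0.1494 -0.0925] x [-0.0382  0.0379] z 0.0867 slope deg [-0.12 -0.12]
holes 1359 pct y [0.0534 0.1533] x [-0.0394  0.04  ] z 0.0535 slope deg [-0.09 -0.01]
grooves 709 pct y [-0.0865 -0.0075] x [-0.0389  0.0415] z 0.0537 slope deg [ 0.13 -0.28]
55 ((438.0086364746094, -6.27906608581543), (54.86698532104492, 81.85161590576172), 86.28946685791016)
29.65 [ 0.56586524 -0.29098692  0.18884031] [0.49117202 0.71392721 0.43140459]
```

View pics/top13.png

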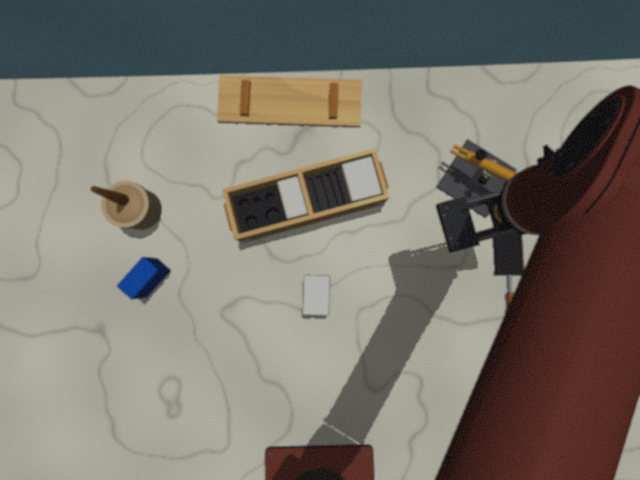

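```bash
python3 -c "
from workcell import job
print(job.close_job())"
```

```text
the job is handed in; nothing more can be done
None
```

The job was handed in at about 29.7 s, with both moulds packed in the box. I slid the hole mould back against the left end wall, stalling gently at about 6.5 N. The 45 mm brick went in beside it at the partition, and the 65 mm brick went in at the right end wall. Both bricks dropped fully in when released, so I did not press them down.

**Last checks from the top camera:**
- **Bricks:** both tops were at about 86.6 mm, below the 89 mm rim, and tilted less than 0.5°.
- **Moulds:** both lay flat. The hole mould spanned y 53.4 to 153.3 mm, against the wall within measuring error.
- **Box and third brick:** both were within 1 mm of where they started.
- **Gripper:** empty, with no force on the wrist.
- **Not measured:** I compared the pot, torch and paddle only by eye, and the arm partly covered the torch and paddle in the last picture. I felt no contact with any of them.

**Disagreement found:** the fingertips sat about 39 mm higher than the reported TCP. Because of that, my first push passed over the mould without touching it. I worked from tip heights measured in the depth images from then on.

**Slip at the end:** when I withdrew the arm I moved it sideways toward the torch instead of back toward the base. The fingertips were about 230 mm up, above the 150 mm torch, and no force showed.

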